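Load and close the bench shaker

ROBOT

A 6-joint arm with a two-finger parallel gripper is mounted at the origin on the work surface; the furniture and walls round the work are solid. World frame = base frame: x ahead of the robot, y to its left, z up, the work surface at z = 0. Lengths are in mm, angles in rad, forces in N, time in s.
With the tool pointing down it reaches from about 400 to 925 mm from the base axis. Payload 12.5 kg.
Tool frame: the origin (TCP) lies between the finger pads; the fingertips stand 19 mm ahead of it and the grasp point (between the pads) is the TCP (env.nose_length is the distance from the TCP to the fingertips, in mm); z points along the fingers, y is the line along which they close (so a half turn about z gives the same grasp; the last joint's range is limited). The gripper opens to 95 mm and grips with 3 to 60 N. Pads are 20 mm wide; open, the fingers measure 119 mm over their backs; the gripper's body (75 mm by 180 mm) begins 59 mm behind the grasp point.
Start: joints at [-1.222, 0.491, 1.559, -0, 1.092, -0.106], TCP at [274.575, -561.474, 233.661] pointing down, gripper open.
Joint ranges: [-3.1, 3.1], [-0.84, 2.19], [0.05, 2.79], [-1.13, 4.28], [0.06, 2.93], [-2.69, 2.69]. Speed limits (rad/s): [2.22, 2.22, 2.79, 3.14, 3.14, 3.14].

INTERFACE

Orientations are given as [roll, pitch, yaw] about the fixed x, y, z axes, in that order (R = Rz(yaw) Ry(pitch) Rx(roll)).
In Python, from cell import env gives the robot as it stands. The module is installed in compiled form; this text tells all that it offers.
- The arm moves only by the tool drive_tool, never from a script. Its argument "rows" is a list that holds one entry, the list of rows, each a list of 7 numbers: the shift along the tool's x, y, z scaled (see below), then the turn, a rotation vector about the tool's x, y, z scaled (see below), then the opening, from 0 (shut) to 1 (fully open). In form: [[[tx, ty, tz, ax, ay, az, jaw], ...]]. A call has 1 to 5 rows; each row shifts and turns the commanded pose from where the row before left it, along the tool's axes as they then stand; what a row does not reach is not made up. The controller multiplies each number of a shift by 250 mm and each number of a turn by 180 degrees. A row lasts 1/8 s, in which the tool goes at most 62.5 mm and 10.7 degrees, less where a joint would pass 70% of its speed; a pose out of reach is approached as far as the arm can. A call with a number of a shift or a turn outside -1 to 1 is refused whole. A call with a gripper value outside its range is refused whole. The fingers move at their own pace and stop on an object; the grip force is fixed at half the most. Time passes only in rows, so rows that do not move let the fingers close. It gives the time, the measured TCP pose, the force, the opening and the grip force at its end, in the units of the state.
- env.state(): the state, without advancing time (a new reading comes with each control period).
- env.read_camera(name): name is "scene" or "top"; returns a dict with "color" (384x512x3 uint8, blue, green, red), "camera_matrix" (3x3 intrinsics, pixels), "pose" (4x4, takes a point from camera to world coordinates). Camera axes: x right, y up, looking along -z (the intrinsics and any distortion apply to the point x, -y, -z); pixel columns grow to the right and rows downward; lengths in mm; the calibration is good to about 2 mm. A picture is of the moment at which its call begins. There is no depth.
- env.job_done(): hands the job in; it is judged then, once.
Trained networks look in a picture, given as the dict that the camera call returned (one of the last four; its "shot" number tells which), for a name from the list of things; names that differ only in an ending like _2 or _b are one class to them, and where a whole thing is asked for, a point or a joint stands for the part that bears it (a point fixed in the world has none). Each returns a list of dicts, best first, with "score" (0 to 1); they miss things now and then, are a little off and sometimes report something else, mostly with a low value. They report only what shows in the picture. A call takes as long as a camera call. They do not tell look-alikes from the thing itself.
- env.search_frame(name, picture): "at" ([x, y, z] in mm, in the coordinates of the camera as it stood for that picture, good to about 4 mm: the middle of the surface that is visible of it).
- env.place_of(name, picture): "at" ([x, y, z] in mm, in the coordinates of the camera as it stood for that picture, good to about 4 mm: a listed point, or the origin of a listed thing).
The state is a dict: "t": time; "joints": joint angles; "qvel": joint speeds; "tau": joint torques, N m; "eef_pos": TCP position; "tcp_rot": TCP orientation; "ft_force": force on the tool from outside, world axes, zero at the start; "moment": the same for the moment, N m; "opening": opening from 0.0 (shut) to 1.0 (fully open); "grip_force": force on a finger pad.
Only numpy, scipy, OpenCV 4.12 (cv2) and the standard library are available. Lean on these libraries where they do the work, as an engineer would, in place of code of your own. Each camera call takes 0.05 s, during which the arm holds its last target. There are 200 camera calls.

TASK

Load every small white screw-cap jar standing on the bench upright into the bench shaker, one to a pocket; then shut the clear cover fully, and swing both side clamps down until their feet rest on the cover. Only when both clamps are down, turn the speed dial clockwise from its idle end to the one long mark on its scale. Leave the two tall amber jars where they stand.

Things in the scene. Friction and masses are not known exactly. Their poses are not given: they have to be found in the camera images.
- shaker: white bench shaker, fixed. Origin on the bench top under the middle of its pocket tub; x points to its rear (hinge side), y to its left, z up. Base 110 x 292 mm (x, y), 45 mm high; control pod before its right half: x -160 to -48, y -128 to -28, 45 mm high. On the base a tub 70 x 181 mm, rim at z = 75 mm. Steel clamp brackets (30 x 20 mm) at x 0, y +130 and -130, up to z = 146 mm
- pocket_1 (a point): middle of the floor of pocket 1 (counted from the left, +y end), 46 mm above the bench; pocket 62 mm along the shaker's x, 55 mm along its y, 29 mm deep (partitions 25 mm); axes as the shaker's. The pockets are 59 mm apart
- pocket_2 (a point): middle of the floor of pocket 2 (counted from the left, +y end), 46 mm above the bench; pocket 62 mm along the shaker's x, 55 mm along its y, 29 mm deep (partitions 25 mm); axes as the shaker's. The pockets are 59 mm apart
- pocket_3 (a point): middle of the floor of pocket 3 (counted from the left, +y end), 46 mm above the bench; pocket 62 mm along the shaker's x, 55 mm along its y, 29 mm deep (partitions 25 mm); axes as the shaker's. The pockets are 59 mm apart
- cover (a joint): hinged clear cover (shell 80 x 189 x 46 mm), angle in rad: 0 shut, grows as it swings up and back; hinge along the shaker's y at x +44, z +78 mm in the shaker's frame. Stiff hinge: stays where it is left (about 0.3 N m moves it), does not fall. Starts open at about 1.7. Shut, its top is 122 mm above the bench
- cover_bar (a point): middle of the steel bar handle on the cover's front wall: round, 10 mm thick, 80 mm long along the shaker's y, its centre 30 mm off the wall. Shut, it lies at x -70, z +100 mm in the shaker's frame. Axes turn with the cover (x away from the bar towards the hinge side, y along the bar)
- clamp_left (a joint): left swing clamp, angle in rad: 0 = arm level, pointing inward (to -y), foot on the shut cover; grows as the arm swings up and outward. Pivot along the shaker's x at x 0, y +130, z +136 mm in its frame. Arm 96 mm long, black end 18 mm wide, 13 mm thick. Stiff pivot: stays where it is left (about 0.15 N m moves it). Starts about upright, near 1.6
- clamp_right (a joint): right swing clamp, as the left one, mirrored: pivot at y -130, z +136 mm; 0 = level on the cover, grows as it swings up and outward
- clamp_left_tip (a point): outer end of the left clamp's arm, on its centre line, 96 mm from the pivot
- clamp_right_tip (a point): outer end of the right clamp's arm, on its centre line, 96 mm from the pivot
- dial (a joint): speed dial on the pod, angle in rad, grows clockwise seen from above; at 0 (first mark, idle end) its pointer points 150 degrees anticlockwise from the shaker's +x; short marks every 30 degrees, the one long mark at 120 degrees (2.094 rad). Friction 0.04 N m, stays where it is left; starts between 0 and 0.4; stops at 0 and 5.24
- dial_grip (a point): on the dial's axis at the height to grip, 69 mm above the bench: bar grip 50 mm long, 12 mm thick, from z = 55 to 79 mm over a round skirt 54 mm across; x points along the bar to its pointer end (white line)
- jar_1: small white jar with a blue screw cap, 48 mm across, 61 mm tall (cap the top 12 mm, 44 mm across), 80 g; origin in the middle of its underside, z up. Two or three of these are present
- jar_2: small white jar with a blue screw cap, 48 mm across, 61 mm tall (cap the top 12 mm, 44 mm across), 80 g; origin in the middle of its underside, z up. Two or three of these are present
- jar_3: small white jar with a blue screw cap, 48 mm across, 61 mm tall (cap the top 12 mm, 44 mm across), 80 g; origin in the middle of its underside, z up. Two or three of these are present
- amber_1: tall amber reagent jar with a black cap, 62 mm across, 99 mm tall, 260 g, a bystander; origin in the middle of its underside
- amber_2: tall amber reagent jar with a black cap, 62 mm across, 99 mm tall, 260 g, a bystander; origin in the middle of its underside
There are look-alikes about, which are no part of the job. Leave any turquoise look-alike of the jar_2 alone.

How it is judged (in metres and radians):
On the way, in this order (a step that is already met when the one before it is completed fails the run):
1. every small jar present stands in a pocket of the shaker (((horizontal distance between jar_1 and pocket_1 below 0.012 m and z of jar_1 in the frame of pocket_1 below 0.006 m) or (horizontal distance between jar_1 and pocket_2 below 0.012 m and z of jar_1 in the frame of pocket_2 below 0.006 m) or (horizontal distance between jar_1 and pocket_3 below 0.012 m and z of jar_1 in the frame of pocket_3 below 0.006 m)) and angle between each of jar_1, jar_2, jar_3's own z axis and vertical below 0.12 rad and ((horizontal distance between jar_2 and pocket_1 below 0.012 m and z of jar_2 in the frame of pocket_1 below 0.006 m) or (horizontal distance between jar_2 and pocket_2 below 0.012 m and z of jar_2 in the frame of pocket_2 below 0.006 m) or (horizontal distance between jar_2 and pocket_3 below 0.012 m and z of jar_2 in the frame of pocket_3 below 0.006 m)) and ((horizontal distance between jar_3 and pocket_1 below 0.012 m and z of jar_3 in the frame of pocket_1 below 0.006 m) or (horizontal distance between jar_3 and pocket_2 below 0.012 m and z of jar_3 in the frame of pocket_2 below 0.006 m) or (horizontal distance between jar_3 and pocket_3 below 0.012 m and z of jar_3 in the frame of pocket_3 below 0.006 m))), for 0.2 s.
2. the cover is shut over the jars (all of step 1 and value of joint cover below 0.05 rad), for 0.2 s.
3. both clamps are down on the shut cover, the dial still at idle (value of joint cover below 0.05 rad and value of joint each of clamp_left, clamp_right below 0.08 rad and value of joint dial below 0.6 rad), for 0.2 s.
At the end, for the whole second after the job is handed in: every small jar present stands upright in a pocket (within 12 mm of its middle, on its floor), the cover is shut (within 0.05 rad), both clamps are down on it (within 0.08 rad of level), and the dial stands at the long mark (2.094 rad, within 0.13) (all of step 2 and value of joint each of clamp_left, clamp_right below 0.08 rad and value of joint dial between 1.964 and 2.224 rad); the robot touches nothing.
It fails at once if amber jar 1 shifted by more than 40 mm or knocked over (distance of amber_1 from where it was at the start of the episode above 0.04 m or angle between amber_1's own z axis and vertical above 0.5 rad).
It fails at once if amber jar 2 shifted by more than 40 mm or knocked over (distance of amber_2 from where it was at the start of the episode above 0.04 m or angle between amber_2's own z axis and vertical above 0.5 rad).
Of jar_1, jar_2, jar_3 only 2 to 3 are there at a start; the rules pass over those that are not, and their reading is None.
At some moment in a run one of jar_1, jar_2, jar_3 may be knocked a few centimetres aside while the robot is not near it.
It also fails if it takes over 192 s, if anything falls off the work surface, if the arm or the gripper's body presses on something with over 40 N, if the wrist force passes 120 N, or if a joint passes its speed limit or range.

## Working session

There is one attempt and no reset: what is moved stays moved. The work goes in short steps, Python scripts to look and compute and a tool call to move; the robot and the scene stay as the last step left them, time stands still between calls to the robot, and variables do not carry over. Pictures are saved under pics/ and viewed, at most 14 in all, crops included, and the job is handed in when it is done.

Besides the shell and the picture viewer there is one more tool, called after "Call:" by a JSON object that holds its "fn" and its "kwargs", one argument or row to a line. drive_tool: Moves the arm, as the interface text tells. Its arguments: {"type":"object","properties":{"rows":{"type":"array","items":{"type":"array","items":{"type":"array","items":{"type":"number","minimum":-1,"maximum":1}}}}},"required":["rows"]}

```bash
mkdir -p pics; cat > h.py <<'E'
import numpy as np, cv2
from scipy.spatial.transform import Rotation as R
from cell import env
def W(p,at): return (p["pose"]@np.r_[at,1])[:3]
def ray(p,uv):
    K=p["camera_matrix"]; d=np.linalg.solve(K,np.r_[uv,1.]); d=np.array([d[0],-d[1],-d[2]])
    return p["pose"][:3,3],p["pose"][:3,:3]@d
def onz(p,uv,z):
    o,d=ray(p,uv); return o+d*(z-o[2])/d[2]
def pix(p,X):
    c=np.linalg.inv(p["pose"])@np.r_[X,1]; v=p["camera_matrix"]@np.array([c[0],-c[1],-c[2]]); return v[:2]/v[2]
E
python3 - <<'E'
from h import *
for n in("scene","top"):
    p=env.read_camera(n); cv2.imwrite(f"pics/{n}0.png",p["color"])
    print(n,p["pose"].round(2).tolist(),p["camera_matrix"].round(0).tolist(), [k for k in p])
    for t in("shaker","pocket_1","pocket_3","cover_bar","clamp_left_tip","clamp_right_tip","dial_grip","jar_1","amber_1"):
        for r in env.place_of(t,p)[:6]:
            X=W(p,r["at"]);print(t,round(r["score"],2),X.round(0),pix(p,X).round(0),{k:v for k,v in r.items() if k not in("at","score")})
print(env.state())
E
```

```text
scene [[0.6, 0.53, -0.59, -338.28], [-0.8, 0.4, -0.45, -817.48], [-0.01, 0.75, 0.67, 868.63], [0.0, 0.0, 0.0, 1.0]] [[427.0, 0.0, 254.0], [0.0, 427.0, 181.0], [0.0, 0.0, 1.0]] ['color', 'camera_matrix', 'pose', 'shot']
shaker 0.72 [ 375. -289.    5.] [260. 200.] {}
shaker 0.33 [421. -81.   2.] [216. 165.] {}
pocket_1 0.79 [ 382. -351.   46.] [279. 197.] {}
pocket_1 0.75 [ 373. -289.   46.] [260. 189.] {}
pocket_1 0.73 [ 373. -233.   50.] [244. 181.] {}
pocket_3 0.79 [ 382. -351.   46.] [279. 197.] {}
pocket_3 0.75 [ 373. -289.   46.] [260. 189.] {}
pocket_3 0.73 [ 373. -233.   50.] [244. 181.] {}
cover_bar 0.86 [ 457. -283.  192.] [276. 133.] {}
clamp_left_tip 0.75 [ 367. -153.  232.] [217. 119.] {}
clamp_right_tip 0.29 [ 274. -378.   71.] [264. 218.] {}
dial_grip 0.6 [ 274. -377.   70.] [264. 218.] {}
jar_1 0.91 [ 243. -255.   -0.] [221. 223.] {}
jar_1 0.76 [ 350. -520.    2.] [325. 243.] {}
jar_1 0.75 [425.  21.  -1.] [193. 153.] {}
jar_1 0.55 [ 382. -349.   47.] [279. 196.] {}
amber_1 0.98 [422. -84.   3.] [217. 165.] {}
amber_1 0.71 [ 430. -623.   -2.] [374. 242.] {}
top [[0.03, 
[... 862 characters left out ...]
 166.] {}
{'t': 1.0, 'joints': array([-1.22155390e+00,  4.90925305e-01,  1.55889378e+00, -2.54149985e-05,
        1.09172329e+00, -1.05597395e-01]), 'qvel': array([-7.11552092e-04, -7.55292192e-04,  7.86158188e-04, -1.57127155e-05,
       -3.26889660e-04,  4.47963547e-04]), 'tau': array([-2.26691125e-03, -6.12481713e+01, -2.58432108e+01,  6.91710482e-02,
        4.47259680e-02, -2.26100802e-06]), 'eef_pos': array([ 274.59525279, -561.46135182,  233.64735915]), 'tcp_rot': array([3.14154504e+00, 2.77276339e-05, 4.54851531e-01]), 'ft_force': array([ 0.45841414, -0.0240615 ,  0.73869053]), 'moment': array([-0.04039729,  0.00825246, -0.02320871]), 'grip_force': 0.0, 'opening': 0.9978458529367097}
```

```bash
python3 - <<'E'
import cv2
a=cv2.imread("pics/scene0.png")[80:280,130:400];b=cv2.imread("pics/top0.png")[90:290,120:390]
import numpy as np
cv2.imwrite("pics/a.png",cv2.resize(a,(800,593),interpolation=2));cv2.imwrite("pics/b.png",cv2.resize(b,(800,593),interpolation=2))
E
```

```text
(no output)
```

View pics/a.png

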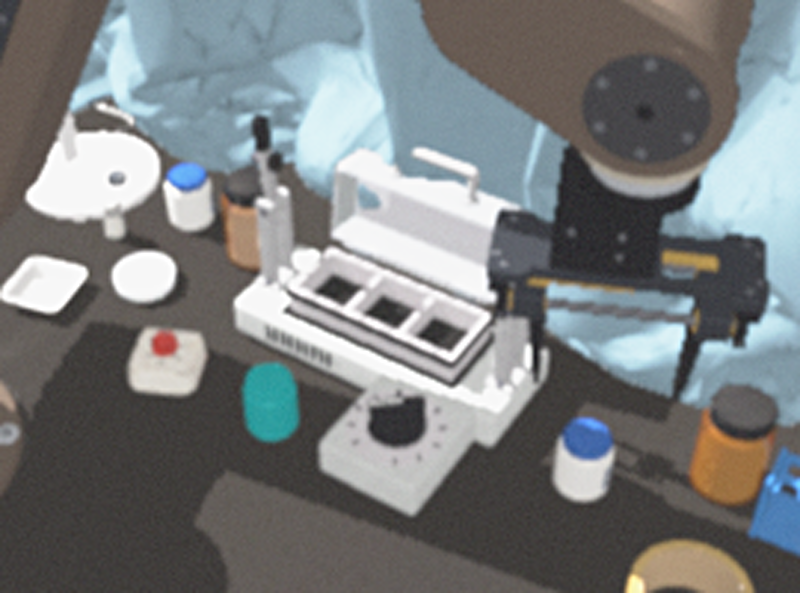

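View pics/b.png

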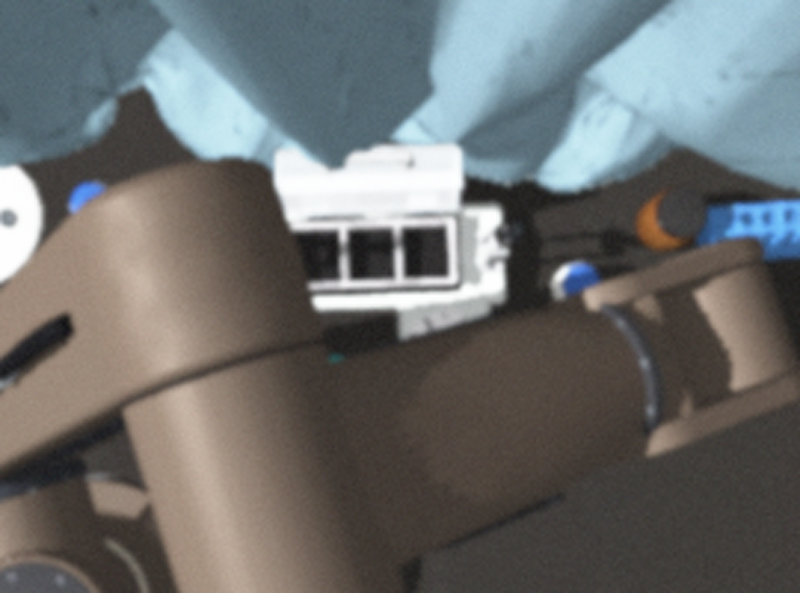

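Two white jars with blue caps show: A at about (588,460) in the scene crop, or world (351,-519), and B at about (188,195), or (423,17). The turquoise decoy is in front of the shaker at about (270,400). The cover is open, both clamps are upright and the dial is on the pod.

```bash
cat >> h.py <<'E'
def meas(names,cams=("scene","top"),n=4,smin=0.3):
    o={}
    for _ in range(n):
        for c in cams:
            p=env.read_camera(c)
            for t in names:
                for r in env.place_of(t,p):
                    if r["score"]>=smin: o.setdefault((t,c),[]).append(W(p,r["at"]))
    for k,v in o.items():
        g=[]
        for X in v:
            for q in g:
                if np.linalg.norm(q[0]-X)<25: q.append(X);break
            else: g.append([X])
        for q in g: print(k,len(q),np.median(q,0).round(1),np.std(q,0).round(1))
def caps(c):
    p=env.read_camera(c); h=cv2.cvtColor(cv2.GaussianBlur(p["color"],(3,3),0),cv2.COLOR_BGR2HSV)
    m=cv2.inRange(h,(108,120,80),(125,255,255)); k,l,s,ce=cv2.connectedComponentsWithStats(m)
    for i in range(1,k):
        if s[i,4]>25: print(c,ce[i].round(1),s[i].tolist(),onz(p,ce[i],58).round(1))
    return p
E
python3 - <<'E'
from h import *
meas(["shaker","pocket_1","jar_1","cover_bar","clamp_left_tip","clamp_right_tip","dial_grip"])
caps("scene");caps("top")
E
```

```text
('pocket_1', 'scene') 4 [ 375.9 -230.5   48.9] [1.6 1.4 2.9]
('pocket_1', 'scene') 4 [ 380.  -353.3   47.2] [1.5 0.8 0.8]
('pocket_1', 'scene') 4 [ 375.7 -291.    46.1] [1.4 1.2 1.4]
('pocket_1', 'scene') 1 [ 3.531e+02 -5.172e+02 -2.000e-01] [0. 0. 0.]
('jar_1', 'scene') 4 [ 243.7 -256.4    0.4] [1.4 1.7 1.2]
('jar_1', 'scene') 4 [ 352.5 -520.4    2.1] [0.7 1.1 1. ]
('jar_1', 'scene') 4 [426.3  19.5  -0.6] [1.4 0.7 0.7]
('cover_bar', 'scene') 4 [ 455.1 -282.6  189.6] [1.5 0.8 1.3]
('cover_bar', 'scene') 1 [ 274.7 -379.    70.9] [0. 0. 0.]
('clamp_left_tip', 'scene') 4 [ 365.8 -152.   233.2] [0.5 0.9 1.4]
('dial_grip', 'scene') 4 [ 274.2 -378.2   69.6] [1.6 0.6 1.7]
('dial_grip', 'scene') 1 [ 380.8 -349.6   45.1] [0. 0. 0.]
('shaker', 'top') 4 [ 378.9 -291.5   -3.7] [0.6 0.9 0.4]
('pocket_1', 'top') 4 [ 379.6 -294.9   45.9] [1.2 1.9 0.9]
('pocket_1', 'top') 3 [ 372.  -234.9   45.8] [1.2 0.3 0.7]
('pocket_1', 'top') 4 [ 382.3 -352.4   47.2] [1.1 1.2 0.7]
('jar_1', 'top') 4 [ 3.543e+02 -5.222e+02  3.000e-01] [1.  1.7 1.1]
('jar_1', 'top') 4 [423.8  13.6  -2.4] [0.2 1.5 1.3]
('cover_bar'
[... 211 characters left out ...]
 45.4] [0. 0. 0.]
('shaker', 'scene') 1 [4.262e+02 2.260e+01 1.000e-01] [0. 0. 0.]
('shaker', 'scene') 1 [ 373.6 -234.7   50.7] [0. 0. 0.]
('clamp_right_tip', 'scene') 1 [ 374.8 -232.4   49.9] [0. 0. 0.]
('clamp_right_tip', 'scene') 1 [ 274.6 -380.5   67.8] [0. 0. 0.]
('clamp_left_tip', 'top') 1 [ 380.2 -351.    48.4] [0. 0. 0.]
('dial_grip', 'top') 1 [ 384.1 -439.9  231.6] [0. 0. 0.]
scene [46.9 51.8] [39, 46, 16, 13, 152] [518.9 972.5  58. ]
scene [193.  139.4] [187, 135, 12, 9, 36] [425.4  15.3  58. ]
scene [327.9 227.1] [321, 221, 15, 13, 157] [ 353.9 -520.    58. ]
top [147.7 154.6] [144, 151, 10, 9, 49] [436.   23.2  58. ]
top [315.7 183.3] [311, 179, 11, 10, 67] [ 358.7 -520.9   58. ]
```

Call:
{"fn": "drive_tool", "kwargs": {
  "rows": [
    [[0.1,0.1,0,0,0,-0.053,1],[0.0,0.0,0,0,0,-0.053,1],[0.0,0.0,0,0,0,-0.053,1],[0.0,0.0,0,0,0,-0.053,1]]
  ]
}}

```text
t: 4.8
eef_pos: [308.1, -572.9, 233.6]
tcp_rot: [-3.142, -0.0, 1.126]
ft_force: [0.1, 0.3, 0.3]
opening: 1.0
grip_force: 0.0
```

Call:
{"fn": "drive_tool", "kwargs": {
  "rows": [
    [[0.134,0.037,0,0,0,0,1],[0.134,0.037,0.05,0,0,0,1],[0,0,0.2,0,0,0,1],[0,0,0.2,0,0,0,1],[0,0,0,0,0,0,1]]
  ]
}}

```text
t: 5.42
eef_pos: [353.1, -519.3, 118.4]
tcp_rot: [-3.137, -0.004, 1.121]
ft_force: [-0.2, -0.3, 0.5]
opening: 0.997
grip_force: 0.0
```

```bash
python3 - <<'E'
from h import *
p=caps("scene"); q=caps("top"); 
cv2.imwrite("pics/c.png",np.hstack([cv2.resize(p["color"],(400,300),interpolation=3),cv2.resize(q["color"],(400,300),interpolation=3)]))
cv2.imwrite("pics/c.png",np.vstack([cv2.resize(p["color"][:220],(698,300),interpolation=2),cv2.resize(q["color"][70:290],(698,300),interpolation=2)]))
print(env.state()["eef_pos"])
E
```

```text
scene [46.9 51.9] [39, 46, 16, 13, 153] [518.7 972.1  58. ]
scene [193.1 139.2] [187, 135, 12, 9, 36] [426.4  15.7  58. ]
scene [327.8 227.4] [320, 222, 16, 12, 149] [ 352.7 -520.2   58. ]
[ 354.08408035 -521.25919133  122.36154934]
```

View pics/c.png

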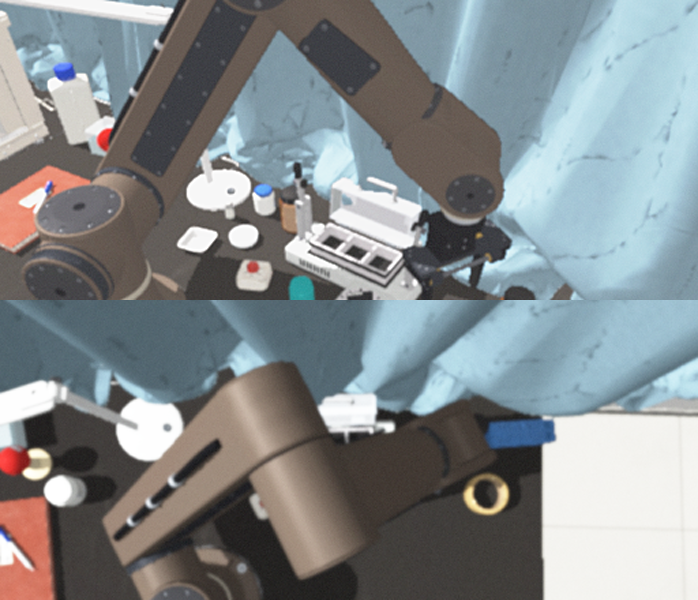

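The far blue cap, top left at about (65,70), is a large wash bottle, so there are only two small jars. Next I grip jar A by its cap.

Call:
{"fn": "drive_tool", "kwargs": {
  "rows": [
    [[0,0,0.1,0,0,0,1],[0,0,0.106,0,0,0,1],[0,0,0,0,0,0,1],[0,0,0,0,0,0,0],[0,0,0,0,0,0,0]]
  ]
}}

```text
t: 6.15
eef_pos: [354.2, -521.3, 71.4]
tcp_rot: [3.14, 0.001, 1.121]
ft_force: [0.3, -0.4, 0.2]
opening: 0.845
grip_force: 0.0
```

Call:
{"fn": "drive_tool", "kwargs": {
  "rows": [
    [[0,0,0,0,0,0,0],[0,0,0,0,0,0,0],[0,0,0,0,0,0,0]]
  ]
}}

```text
t: 6.52
eef_pos: [353.8, -520.7, 69.8]
tcp_rot: [3.141, 0.0, 1.121]
ft_force: [0.1, 0.5, 0.8]
opening: 0.532
grip_force: 0.0
```

```bash
python3 - <<'E'
from h import *
s=env.state();print(s["eef_pos"],s["tcp_rot"],s["opening"],s["grip_force"])
caps("scene")
E
```

```text
[ 353.84471478 -520.68573066   69.75203759] [3.14144931e+00 1.07592563e-04 1.12083131e+00] 0.5316181695491934 0.0
scene [46.9 51.9] [39, 46, 16, 13, 153] [518.7 972.1  58. ]
scene [193.  139.3] [187, 135, 12, 9, 35] [425.9  15.6  58. ]
scene [328.5 227.6] [322, 222, 14, 12, 134] [ 353.1 -522.    58. ]
```

Call:
{"fn": "drive_tool", "kwargs": {
  "rows": [
    [[0,0,0,0,0,0,0],[0,0,0,0,0,0,0],[0,0,0,0,0,0,0],[0,0,-0.02,0,0,0,0],[0,0,-0.02,0,0,0,0]]
  ]
}}

```text
t: 7.2
eef_pos: [353.8, -520.7, 80.0]
tcp_rot: [3.142, 0.0, 1.121]
ft_force: [1.0, -0.3, -0.1]
opening: 0.419
grip_force: 29.7
```

Call:
{"fn": "drive_tool", "kwargs": {
  "rows": [
    [[0,0,-0.2,0,0,0,0],[0,0,-0.2,0,0,0,0],[0,0,-0.2,0,0,0,0],[0,0,-0.2,0,0,0,0],[0,0,-0.2,0,0,0,0]]
  ]
}}

```text
t: 7.82
eef_pos: [353.6, -520.3, 331.8]
tcp_rot: [3.141, 0.0, 1.121]
ft_force: [-0.7, 0.2, -1.4]
opening: 0.413
grip_force: 29.7
```

```bash
python3 - <<'E'
from h import *
s=env.state();print(s["eef_pos"],s["tcp_rot"],s["opening"],s["grip_force"])
meas(["jar_1","pocket_1"],n=2)
E
```

```text
[ 353.64065484 -520.26945478  331.81417587] [3.14121057e+00 2.77760107e-04 1.12083237e+00] 0.4128358922740383 29.67662811941409
('jar_1', 'scene') 2 [425.7  20.4  -2.8] [0.9 0.1 1.1]
('jar_1', 'scene') 2 [ 352.9 -518.3  260.9] [0.1 2.9 1.4]
('jar_1', 'scene') 2 [ 243.7 -257.8    0.8] [0.4 0.6 1.1]
('pocket_1', 'scene') 2 [ 380.9 -352.8   44.3] [0.9 0.8 0.8]
('pocket_1', 'scene') 2 [ 376.3 -293.2   46.7] [0.6 0.1 4.2]
('pocket_1', 'scene') 2 [ 375.4 -232.6   48.2] [1.5 0.6 1.2]
('pocket_1', 'top') 2 [ 379.5 -292.5   45.5] [0.7 0.6 0.1]
('pocket_1', 'top') 2 [ 380.7 -351.1   48.6] [0.3 1.2 1.6]
('pocket_1', 'top') 1 [ 372.4 -233.7   46.6] [0. 0. 0.]
```

Call:
{"fn": "drive_tool", "kwargs": {
  "rows": [
    [[0.164,-0.0485,0,0,0,0,0],[0.164,-0.0485,0,0,0,0,0],[0.164,-0.0485,0,0,0,0,0],[0.164,-0.0485,0,0,0,0,0],[0,0,0,0,0,0,0]]
  ]
}}

```text
t: 9.05
eef_pos: [381.8, -349.7, 330.1]
tcp_rot: [3.141, -0.0, 1.123]
ft_force: [0.5, -0.8, -1.4]
opening: 0.415
grip_force: 30.4
```

Call:
{"fn": "drive_tool", "kwargs": {
  "rows": [
    [[0,0,0.16,0,0,0,0],[0,0,0.16,0,0,0,0],[0,0,0.16,0,0,0,0],[0,0,0.16,0,0,0,0],[0,0,0,0,0,0,0]]
  ]
}}

```text
t: 9.68
eef_pos: [380.7, -351.8, 167.5]
tcp_rot: [-3.137, -0.002, 1.12]
ft_force: [0.3, -0.1, -0.5]
opening: 0.416
grip_force: 30.4
```

```bash
python3 - <<'E'
from h import *
s=env.state();print(s["eef_pos"],s["tcp_rot"],s["opening"],s["grip_force"])
meas(["jar_1","pocket_1"],n=2)
p=env.read_camera("scene");u,v=map(int,pix(p,s["eef_pos"]-[0,0,40])); cv2.imwrite("pics/d.png",cv2.resize(p["color"][v-60:v+60,u-80:u+80],(800,600),interpolation=2))
E
```

```text
[ 380.68274953 -351.79082875  167.52680662] [-3.13703276e+00 -1.91758035e-03  1.12030787e+00] 0.4158618340267496 30.445229896213277
('jar_1', 'scene') 2 [ 380.  -352.4  101.7] [1.7 2.1 1.9]
('jar_1', 'scene') 2 [ 242.9 -255.7    1. ] [0.3 0.2 1.2]
('jar_1', 'scene') 2 [424.5  19.9  -0. ] [0.9 0.7 0.6]
('jar_1', 'scene') 1 [ 362.5 -154.   232.2] [0. 0. 0.]
('jar_1', 'scene') 1 [ 386.1 -435.1  232. ] [0. 0. 0.]
('jar_1', 'scene') 1 [421.7 -84.9   2.5] [0. 0. 0.]
('pocket_1', 'scene') 2 [ 373.5 -232.7   48.1] [0.3 2.6 0.6]
('pocket_1', 'scene') 2 [ 382.5 -351.3   45.9] [1.  0.1 1.2]
('pocket_1', 'scene') 1 [ 374.7 -293.7   44.9] [0. 0. 0.]
('jar_1', 'top') 2 [422.6  13.1   1.7] [0.6 0.2 2.8]
('jar_1', 'top') 2 [ 243.2 -255.7   -3.9] [0.4 0.7 0.5]
('pocket_1', 'top') 1 [ 382.5 -351.5   46.9] [0. 0. 0.]
('pocket_1', 'top') 1 [ 271.7 -378.1   66.1] [0. 0. 0.]
```

View pics/d.png

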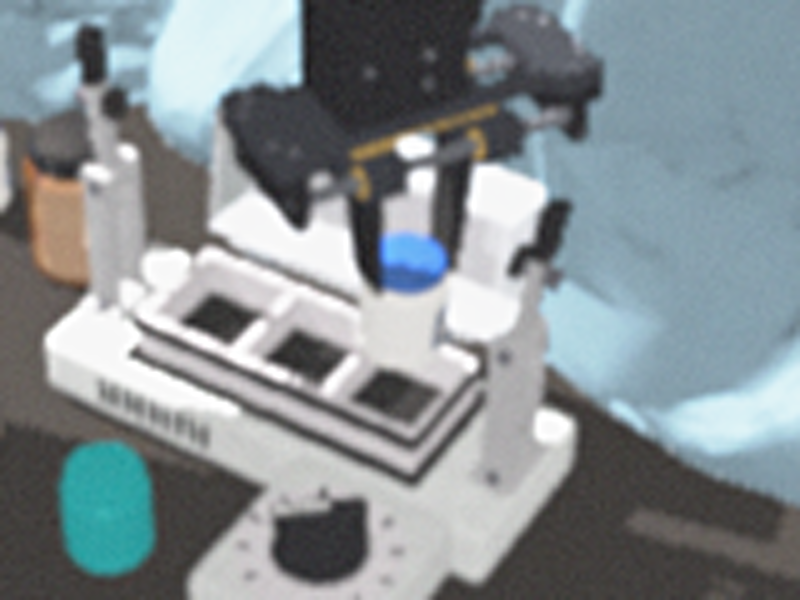

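The jar hangs upright over pocket 3, and the gripper is clear of both the cover and the clamp. Lowering.

Call:
{"fn": "drive_tool", "kwargs": {
  "rows": [
    [[0,0,0.05,0,0,0,0],[0,0,0.05,0,0,0,0],[0,0,0.05,0,0,0,0],[0,0,0.03,0,0,0,0],[0,0,0,0,0,0,0]]
  ]
}}

```text
t: 10.95
eef_pos: [381.4, -351.8, 123.9]
tcp_rot: [-3.141, -0.0, 1.121]
ft_force: [0.3, 0.6, -1.0]
opening: 0.413
grip_force: 30.4
```

```bash
python3 - <<'E'
from h import *
s=env.state();print(s["eef_pos"],s["tcp_rot"],s["opening"],s["grip_force"],s["ft_force"])
meas(["jar_1"],n=2,cams=["scene"])
E
```

```text
[ 381.35856268 -351.759293    123.93805915] [-3.14053160e+00 -4.38990664e-04  1.12079818e+00] 0.41348612236648513 30.429239637596766 [ 0.34889614  0.60974199 -0.963357  ]
('jar_1', 'scene') 2 [ 382.6 -348.7   57.1] [0.  0.2 0.1]
('jar_1', 'scene') 2 [425.9  20.3   1.7] [0.  0.3 0.2]
('jar_1', 'scene') 2 [ 242.6 -255.8    0.7] [0.9 0.4 0.4]
```

Call:
{"fn": "drive_tool", "kwargs": {
  "rows": [
    [[0,0,0.015,0,0,0,0],[0,0,0.013,0,0,0,0],[0,0,0,0,0,0,0],[0,0,0,0,0,0,0.6],[0,0,0,0,0,0,0.6]]
  ]
}}

```text
t: 11.78
eef_pos: [381.5, -352.0, 117.8]
tcp_rot: [3.141, 0.0, 1.121]
ft_force: [-0.3, -0.2, 0.0]
opening: 0.563
grip_force: 0.0
```

Call:
{"fn": "drive_tool", "kwargs": {
  "rows": [
    [[0,0,0,0,0,0,0.6],[0,0,0,0,0,0,0.6],[0,0,-0.04,0,0,0,0.6],[0,0,-0.1,0,0,0,0.6],[0,0,-0.1,0,0,0,0.6]]
  ]
}}

```text
t: 12.4
eef_pos: [381.5, -351.9, 178.9]
tcp_rot: [3.141, 0.0, 1.121]
ft_force: [-0.6, -0.0, 0.4]
opening: 0.6
grip_force: 0.0
```

```bash
python3 - <<'E'
from h import *
s=env.state();print(s["eef_pos"],s["tcp_rot"],s["opening"],s["grip_force"],s["ft_force"])
meas(["jar_1"],n=2)
E
```

```text
[ 381.46230814 -351.86956041  178.91749034] [3.14145134e+00 7.94993874e-05 1.12076214e+00] 0.6001811421645201 0.0 [-0.58969068 -0.02630614  0.43306366]
('jar_1', 'scene') 2 [4.229e+02 2.230e+01 3.000e-01] [0.1 0.4 1. ]
('jar_1', 'scene') 2 [ 383.5 -351.1   47.6] [1.7 0.2 1. ]
('jar_1', 'scene') 1 [ 244.3 -256.8    1.3] [0. 0. 0.]
('jar_1', 'top') 2 [ 243.2 -256.9   -1.9] [0.5 0.5 1.3]
('jar_1', 'top') 2 [423.   13.9  -0.6] [1.2 0.2 0.1]
```

Call:
{"fn": "drive_tool", "kwargs": {
  "rows": [
    [[0,0,-0.2,0,0,0,0.8],[0,0,-0.2,0,0,0,0.9],[0,0,-0.2,0,0,0,1],[0.2,-0.069,0,0,0,0,1],[0.2,-0.069,0,0,0,0,1]]
  ]
}}

```text
t: 13.42
eef_pos: [393.8, -245.8, 327.3]
tcp_rot: [-3.141, -0.0, 1.119]
ft_force: [0.7, 0.4, -0.5]
opening: 0.994
grip_force: 0.0
```

Call:
{"fn": "drive_tool", "kwargs": {
  "rows": [
    [[0.2,-0.069,0,0,0,0,1],[0.2,-0.069,0,0,0,0,1],[0.2,-0.069,0,0,0,0,1],[0.2,-0.069,0,0,0,0,1],[0.2,-0.069,0,0,0,0,1]]
  ]
}}

```text
t: 14.05
eef_pos: [424.9, 17.5, 327.2]
tcp_rot: [-3.141, 0.0, 1.121]
ft_force: [0.9, -1.0, 0.3]
opening: 1.002
grip_force: 0.0
```

Call:
{"fn": "drive_tool", "kwargs": {
  "rows": [
    [[0,0,0,0,0,-0.055,1],[0,0,0,0,0,-0.055,1],[0,0,0,0,0,-0.055,1],[0,0,0,0,0,-0.055,1],[0,0,0,0,0,-0.055,1]]
  ]
}}

```text
t: 14.68
eef_pos: [424.9, 15.8, 327.0]
tcp_rot: [-3.141, -0.0, 1.991]
ft_force: [0.9, -1.0, 0.3]
opening: 1.002
grip_force: 0.0
```

Call:
{"fn": "drive_tool", "kwargs": {
  "rows": [
    [[0,0,0,0,0,-0.055,1],[0,0,0,0,0,0,1],[0,0,0,0,0,0,1]]
  ]
}}

```text
t: 15.05
eef_pos: [424.9, 15.8, 327.3]
tcp_rot: [-3.141, -0.0, 2.154]
ft_force: [-0.0, -0.6, 0.1]
opening: 0.998
grip_force: 0.0
```

```bash
python3 - <<'E'
from h import *
s=env.state();print(s["eef_pos"],s["tcp_rot"],s["joints"])
meas(["jar_1"],n=2);caps("scene")
E
```

```text
[424.94298481  15.81129438 327.34095671] [-3.14113818e+00 -2.81876655e-04  2.15376580e+00] [-1.18361739e-01  1.00358888e-01  1.87207400e+00 -8.46103213e-05
  1.16968886e+00 -7.01298217e-01]
('jar_1', 'scene') 2 [ 379.  -351.1   45.8] [1.9 0.3 0.9]
('jar_1', 'scene') 2 [ 2.435e+02 -2.551e+02  2.000e-01] [0.3 0.4 0.2]
('jar_1', 'scene') 1 [424.5  19.8  -0. ] [0. 0. 0.]
('jar_1', 'top') 2 [ 244.  -258.    -3.5] [0.8 2.2 0.6]
('jar_1', 'top') 2 [ 381.4 -352.    45.2] [0.5 0.4 0. ]
('jar_1', 'top') 2 [423.6  13.5  -0. ] [0.6 1.6 1.3]
scene [48.3 51.5] [42, 46, 13, 13, 123] [524.7 970.7  58. ]
scene [193.  139.4] [187, 135, 12, 9, 43] [425.6  15.4  58. ]
scene [281.1 181.9] [274, 177, 14, 11, 53] [ 425.  -327.3   58. ]
```

Call:
{"fn": "drive_tool", "kwargs": {
  "rows": [
    [[0,0,0.2,0,0,0,1],[0,0,0.2,0,0,0,1],[0,0,0.2,0,0,0,1],[0,0,0.15,0,0,0,1],[0,0,0.1,0,0,0,1]]
  ]
}}

```text
t: 16.12
eef_pos: [424.6, 15.8, 113.6]
tcp_rot: [-3.14, -0.001, 2.157]
ft_force: [-0.0, -0.3, -0.3]
opening: 0.998
grip_force: 0.0
```

```bash
python3 - <<'E'
from h import *
s=env.state();print(s["eef_pos"],s["tcp_rot"])
p=caps("scene");u,v=map(int,pix(p,s["eef_pos"]-[0,0,30])); cv2.imwrite("pics/e.png",cv2.resize(p["color"][v-45:v+45,u-60:u+60],(600,450),interpolation=2))
E
```

```text
[424.64373016  15.79424564 113.58864802] [-3.14049219e+00 -8.36452882e-04  2.15723000e+00]
scene [192.4 139.5] [187, 135, 12, 9, 43] [424.1  16.4  58. ]
scene [279.9 181.9] [274, 178, 13, 9, 102] [ 422.9 -324.4   58. ]
```

View pics/e.png

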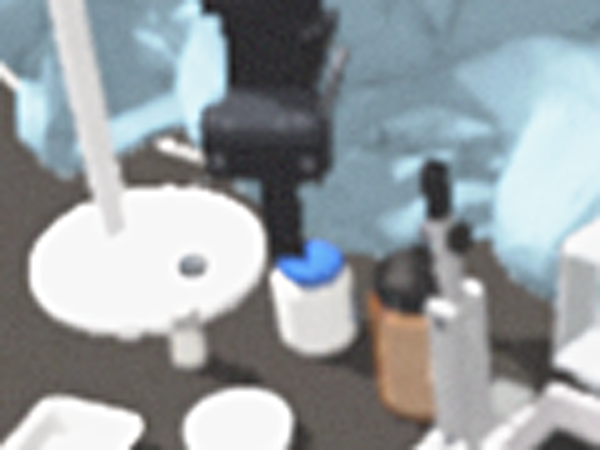

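The fingers straddle the blue cap at about (315,262), and nothing else is close to them. Lowering and gripping.

Call:
{"fn": "drive_tool", "kwargs": {
  "rows": [
    [[0,0,0.1,0,0,0,1],[0,0,0.078,0,0,0,1],[0,0,0,0,0,0,1],[0,0,0,0,0,0,0],[0,0,0,0,0,0,0]]
  ]
}}

```text
t: 16.8
eef_pos: [425.4, 15.7, 71.5]
tcp_rot: [3.14, 0.001, 2.158]
ft_force: [-0.3, -0.3, -0.6]
opening: 0.842
grip_force: 0.0
```

Call:
{"fn": "drive_tool", "kwargs": {
  "rows": [
    [[0,0,0,0,0,0,0],[0,0,0,0,0,0,0],[0,0,0,0,0,0,0],[0,0,0,0,0,0,0],[0,0,0,0,0,0,0]]
  ]
}}

```text
t: 17.42
eef_pos: [424.9, 15.8, 70.6]
tcp_rot: [-3.141, -0.0, 2.158]
ft_force: [0.3, 1.0, 1.2]
opening: 0.414
grip_force: 30.0
```

Call:
{"fn": "drive_tool", "kwargs": {
  "rows": [
    [[0,0,0,0,0,0,0],[0,0,-0.03,0,0,0,0],[0,0,-0.05,0,0,0,0]]
  ]
}}

```text
t: 17.8
eef_pos: [424.9, 15.8, 91.1]
tcp_rot: [-3.141, -0.0, 2.158]
ft_force: [-0.6, -0.4, -0.7]
opening: 0.416
grip_force: 30.0
```

Call:
{"fn": "drive_tool", "kwargs": {
  "rows": [
    [[0,0,-0.2,0,0,0,0],[0,0,-0.2,0,0,0,0],[0,0,-0.2,0,0,0,0],[0,0,-0.2,0,0,0,0],[0,0,-0.16,0,0,0,0]]
  ]
}}

```text
t: 18.42
eef_pos: [424.3, 15.9, 333.7]
tcp_rot: [3.14, 0.002, 2.158]
ft_force: [0.7, 0.2, -0.5]
opening: 0.417
grip_force: 30.0
```

Call:
{"fn": "drive_tool", "kwargs": {
  "rows": [
    [[-0.143,-0.144,0,0,0,0,0],[-0.143,-0.144,0,0,0,0,0],[-0.143,-0.144,0,0,0,0,0],[-0.143,-0.144,0,0,0,0,0],[-0.143,-0.144,0,0,0,0,0]]
  ]
}}

```text
t: 19.05
eef_pos: [373.1, -234.0, 331.7]
tcp_rot: [3.141, 0.001, 2.157]
ft_force: [0.8, 0.6, -0.2]
opening: 0.416
grip_force: 30.0
```

Call:
{"fn": "drive_tool", "kwargs": {
  "rows": [
    [[0,0,0,0,0,0,0],[0,0,0.16,0,0,0,0],[0,0,0.16,0,0,0,0],[0,0,0.16,0,0,0,0],[0,0,0,0,0,0,0]]
  ]
}}

```text
t: 19.68
eef_pos: [373.3, -231.2, 209.7]
tcp_rot: [-3.141, -0.004, 2.158]
ft_force: [-0.6, -0.3, 0.2]
opening: 0.412
grip_force: 30.0
```

```bash
python3 - <<'E'
from h import *
s=env.state();print(s["eef_pos"],s["tcp_rot"],s["opening"])
meas(["jar_1","pocket_1"],n=3)
s=env.state();print(s["eef_pos"])
E
```

```text
[ 373.3477058  -231.23957619  209.67807953] [-3.14050151 -0.00421244  2.15816867] 0.41242543267826365
('jar_1', 'scene') 3 [ 2.434e+02 -2.538e+02 -1.000e-01] [1.2 0.9 0.6]
('jar_1', 'scene') 3 [ 373.7 -228.3  138.8] [1.6 0.2 1.3]
('jar_1', 'scene') 3 [ 383.4 -350.    45.2] [1.2 1.3 1. ]
('pocket_1', 'scene') 3 [ 374.7 -231.4   48.6] [1.9 1.2 1.4]
('pocket_1', 'scene') 3 [ 380.8 -350.5   47.5] [0.6 1.3 2.1]
('pocket_1', 'scene') 2 [ 373.4 -292.6   44.3] [2.1 0.7 0.8]
('jar_1', 'top') 3 [ 383.8 -351.5   45.5] [1.1 1.2 0.6]
('jar_1', 'top') 3 [ 244.3 -256.    -2.6] [1.3 1.1 0.6]
('pocket_1', 'top') 3 [ 381.3 -351.4   47.1] [2.  1.7 1. ]
('pocket_1', 'top') 3 [ 379.6 -292.4   44.9] [0.9 1.6 1.6]
[ 374.04650737 -232.75153388  210.62413911]
```

Call:
{"fn": "drive_tool", "kwargs": {
  "rows": [
    [[-0.006,-0.002,0.1,0,0,0,0],[0,0,0.1,0,0,0,0],[0,0,0.08,0,0,0,0],[0,0,0.04,0,0,0,0],[0,0,0.026,0,0,0,0]]
  ]
}}

```text
t: 21.2
eef_pos: [374.6, -234.4, 123.9]
tcp_rot: [-3.142, 0.0, 2.157]
ft_force: [-0.3, -0.1, -0.9]
opening: 0.419
grip_force: 30.0
```

Call:
{"fn": "drive_tool", "kwargs": {
  "rows": [
    [[0,0,0,0,0,0,0],[0,0,0,0,0,0,0]]
  ]
}}

```text
t: 21.45
eef_pos: [374.7, -234.4, 124.6]
tcp_rot: [3.141, 0.001, 2.158]
ft_force: [0.0, -0.4, -1.4]
opening: 0.415
grip_force: 30.0
```

```bash
python3 - <<'E'
from h import *
meas(["jar_1","pocket_1"],n=2)
s=env.state();print(s["eef_pos"],s["ft_force"],s["moment"])
p=env.read_camera("scene");u,v=map(int,pix(p,s["eef_pos"]-[0,0,40])); cv2.imwrite("pics/f.png",cv2.resize(p["color"][v-45:v+45,u-50:u+70],(800,600),interpolation=2))
E
```

```text
('jar_1', 'scene') 2 [ 245.8 -257.1   -0. ] [1.3 0.  1.7]
('jar_1', 'scene') 2 [ 374.  -230.1   52.8] [0.5 1.3 0.7]
('jar_1', 'scene') 2 [ 381.6 -351.1   46.5] [0.3 0.8 1.3]
('jar_1', 'scene') 1 [421.4 -85.5  -0.6] [0. 0. 0.]
('pocket_1', 'scene') 2 [ 379.2 -351.6   47.9] [1.  0.5 0.4]
('pocket_1', 'scene') 2 [ 376.6 -293.9   44.3] [0.6 0.2 1.3]
('pocket_1', 'scene') 2 [ 372.6 -232.4   48.1] [1.4 1.8 1.5]
('jar_1', 'top') 2 [ 383.6 -353.    44.6] [0.3 1.4 0.5]
('jar_1', 'top') 2 [ 243.8 -255.7   -2.9] [0.2 0.7 0.6]
('pocket_1', 'top') 2 [ 378.9 -291.8   44.3] [1.6 1.4 0.6]
('pocket_1', 'top') 2 [ 379.  -352.2   47.9] [0.1 0.9 0.6]
[ 374.46430577 -234.259214    124.13415351] [-0.2130768   0.20436585 -0.30023581] [ 0.036317   -0.11439479 -0.03061332]
```

View pics/f.png

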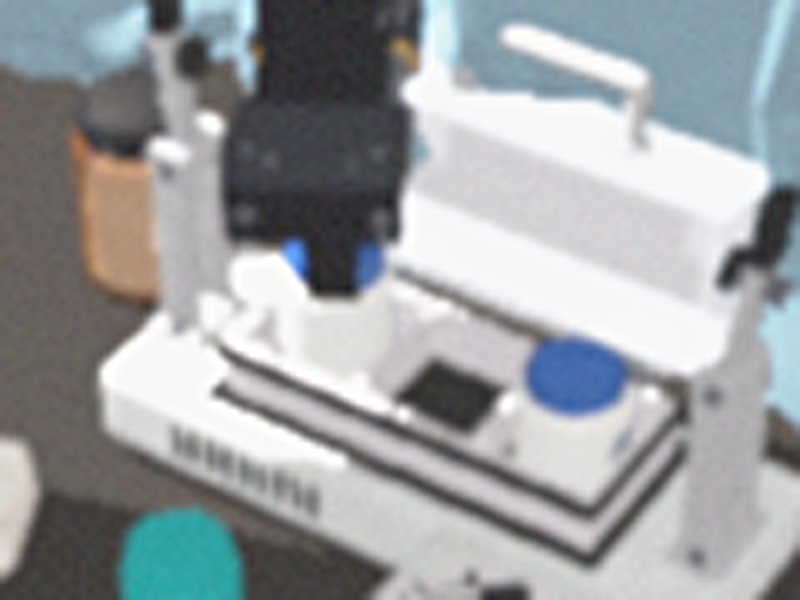

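Jar A stands in pocket 3, with its cap at about (575,375). Jar B is inside pocket 1 without any contact force. Lowering the last 6 mm and releasing.

Call:
{"fn": "drive_tool", "kwargs": {
  "rows": [
    [[0,0,0.015,0,0,0,0],[0,0,0.013,0,0,0,0],[0,0,0,0,0,0,0],[0,0,0,0,0,0,0.6],[0,0,0,0,0,0,0.6]]
  ]
}}

```text
t: 22.72
eef_pos: [374.5, -234.3, 117.2]
tcp_rot: [-3.142, 0.0, 2.158]
ft_force: [0.4, -0.4, -0.3]
opening: 0.563
grip_force: 0.0
```

Call:
{"fn": "drive_tool", "kwargs": {
  "rows": [
    [[0,0,0,0,0,0,0.6],[0,0,0,0,0,0,0.6],[0,0,-0.04,0,0,0,0.6],[0,0,-0.1,0,0,0,0.6],[0,0,-0.1,0,0,0,0.6]]
  ]
}}

```text
t: 23.35
eef_pos: [374.4, -234.2, 178.4]
tcp_rot: [-3.142, -0.0, 2.157]
ft_force: [-0.4, -0.1, 0.7]
opening: 0.598
grip_force: 0.0
```

Call:
{"fn": "drive_tool", "kwargs": {
  "rows": [
    [[0,0,-0.16,0,0,0,0.6],[0,0,-0.2,0,0,0,0.6],[0,0,-0.2,0,0,0,0.4],[0,0,0,0,0,0,0.4]]
  ]
}}

```text
t: 23.85
eef_pos: [375.0, -234.7, 320.8]
tcp_rot: [3.14, 0.007, 2.158]
ft_force: [-0.1, -0.1, -1.5]
opening: 0.447
grip_force: 0.0
```

```bash
python3 - <<'E'
from h import *
meas(["jar_1","pocket_1","cover_bar","clamp_left_tip","clamp_right_tip","dial_grip"],n=3,smin=.4)
s=env.state();print(s["eef_pos"],s["tcp_rot"],s["opening"])
E
```

```text
('jar_1', 'scene') 3 [ 244.  -256.4    2. ] [1.4 1.7 0.6]
('jar_1', 'scene') 3 [ 380.6 -350.8   48.9] [0.3 2.  2.9]
('jar_1', 'scene') 3 [ 364.7 -230.4   45.8] [0.4 0.5 0.5]
('jar_1', 'scene') 1 [ 383.6 -433.6  232. ] [0. 0. 0.]
('pocket_1', 'scene') 3 [ 379.2 -349.8   46.1] [1.1 0.8 0.7]
('pocket_1', 'scene') 3 [ 376.4 -232.5   48.4] [2.6 1.1 0.7]
('pocket_1', 'scene') 3 [ 376.3 -291.2   45.9] [0.9 1.4 2.4]
('cover_bar', 'scene') 3 [ 456.2 -285.2  189. ] [1.1 0.2 1.2]
('clamp_left_tip', 'scene') 3 [ 364.2 -152.1  232.4] [1.  1.4 0.5]
('clamp_left_tip', 'scene') 1 [ 377.  -232.3   49. ] [0. 0. 0.]
('clamp_right_tip', 'scene') 3 [ 386.3 -437.2  230.3] [1.4 2.3 0.8]
('clamp_right_tip', 'scene') 1 [ 271.7 -377.5   69.7] [0. 0. 0.]
('dial_grip', 'scene') 3 [ 275.1 -379.6   70.6] [1.8 1.8 0.9]
('dial_grip', 'scene') 1 [ 365.  -233.    48.1] [0. 0. 0.]
('jar_1', 'top') 3 [ 382.2 -351.5   44.4] [1.6 1.4 0.9]
('jar_1', 'top') 3 [ 245.1 -258.4   -3. ] [1.6 2.1 0.4]
('pocket_1', 'top') 3 [ 372.  -236.1   49.2] [1.6 0.8 0.5]
('pocket_1', 'top') 2 [ 383.2 -350.6   48.1] [0.9 0.2 0.6]
('pocket_1', 'top') 3 [ 379.1 -292.7   46.4] [1.2 1.7 0.2]
('pocket_1', 'top') 1 [ 461.1 -282.8  189.8] [0. 0. 0.]
('cover_bar', 'top') 3 [ 458.1 -280.8  189.7] [1.9 1.2 1. ]
('cover_bar', 'top') 1 [ 380.3 -349.9   48. ] [0. 0. 0.]
('clamp_left_tip', 'top') 3 [ 369.3 -150.8  228.5] [1.2 0.4 0.4]
('clamp_right_tip', 'top') 3 [ 384.7 -435.9  232. ] [1.1 0.7 0.5]
('clamp_right_tip', 'top') 1 [ 368.7 -148.6  230.5] [0. 0. 0.]
('dial_grip', 'top') 3 [ 273.2 -374.    68.6] [0.8 1.  1.4]
('dial_grip', 'top') 1 [418.8 -81.4  -2.2] [0. 0. 0.]
('dial_grip', 'top') 1 [ 378.2 -292.3   45.5] [0. 0. 0.]
[ 374.4516045  -234.2617317   317.13054494] [-3.14156689e+00  7.65944959e-05  2.15750060e+00] 0.3976250024160989
```

```bash
python3 - <<'E'
from h import *
s=env.state()
p=env.read_camera("scene");u,v=map(int,pix(p,[376,-260,90])); q=env.read_camera("top");a,b=map(int,pix(q,[376,-280,90]))
cv2.imwrite("pics/g.png",np.hstack([cv2.resize(p["color"][v-40:v+40,u-40:u+40],(400,400),interpolation=2),cv2.resize(q["color"][b-40:b+40,a-40:a+40],(400,400),interpolation=2)]))
E
```

```text
(no output)
```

View pics/g.png

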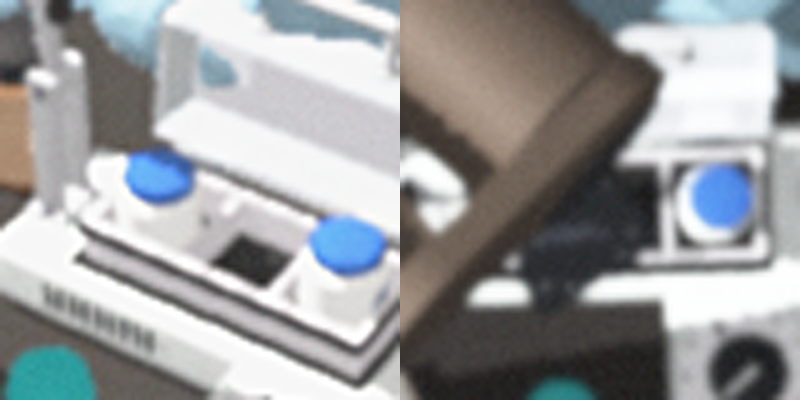

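```bash
python3 - <<'E'
from h import *
p=env.read_camera("scene");q=env.read_camera("top")
for c in [(210,165),(620,370),(700,405),(90,115)]:
    u=(130+c[0]*.3375,80+c[1]*.3375); print(c,onz(p,u,0).round(0))
for c in [(470,180),(560,190),(150,90),(630,170),(250,160)]:
    u=(120+c[0]*.3375,90+c[1]*.3375); print("top",c,onz(q,u,0).round(0),onz(q,u,250).round(0))
cv2.imwrite("pics/i.png",cv2.resize(p["color"][60:240,160:400],(800,600),interpolation=2))
for X in ([548,-285,255],[548,-285,330],[548,-285,0]): print((pix(p,X)-[160,60])*10/3)
E
```

```text
(210, 165) [512.  68.   0.]
(620, 370) [ 497. -482.    0.]
(700, 405) [ 501. -565.    0.]
(90, 115) [502. 259.   0.]
top (470, 180) [ 472. -403.    0.] [ 427. -385.  250.]
top (560, 190) [ 464. -506.    0.] [ 420. -470.  250.]
top (150, 90) [565. -35.   0.] [504. -80. 250.]
top (630, 170) [ 489. -586.    0.] [ 441. -537.  250.]
top (250, 160) [ 487. -152.    0.] [ 440. -177.  250.]
[453.65836609 128.41137238]
[459.03473978  45.41087403]
[438.36427792 364.52162305]
```

View pics/i.png

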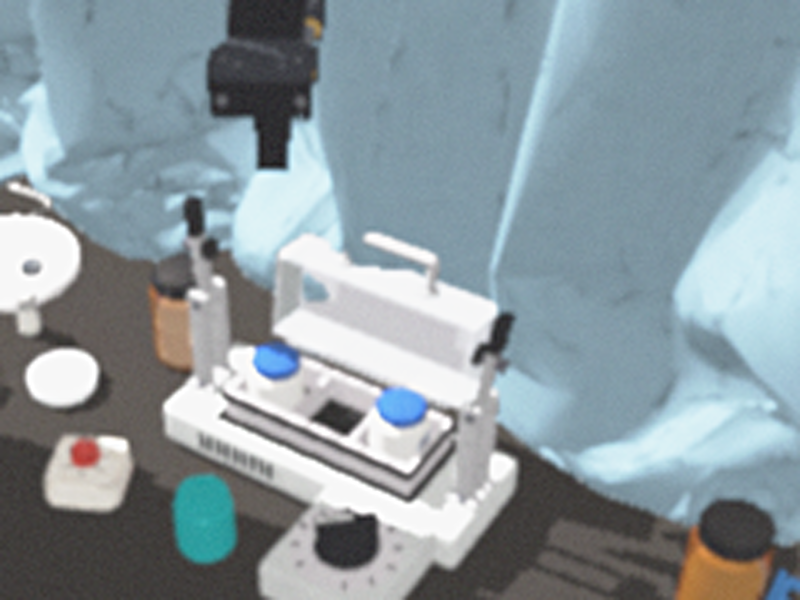

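The scene picture shows both jars upright in the end pockets. The drape behind starts near x = 500. I'll push the cover bar from behind with closed fingers, keeping the gripper body along y.

Call:
{"fn": "drive_tool", "kwargs": {
  "rows": [
    [[0,0,0,0,0,0.0556,0],[0,0,0,0,0,0.0556,0],[0,0,0,0,0,0.0556,0],[0,0,0,0,0,0.0556,0],[0,0,0,0,0,0.0556,0]]
  ]
}}

```text
t: 26.78
eef_pos: [374.5, -234.3, 317.1]
tcp_rot: [3.142, 0.0, 1.278]
ft_force: [0.6, 0.3, 0.4]
opening: 0.01
grip_force: 0.0
```

Call:
{"fn": "drive_tool", "kwargs": {
  "rows": [
    [[0,0,0,0,0,0.0556,0],[0,0,0,0,0,0.0556,0],[0,0,0,0,0,0.0556,0],[0,0,0,0,0,0.0556,0],[0,0,0,0,0,0.0556,0]]
  ]
}}

```text
t: 27.4
eef_pos: [374.5, -234.2, 317.2]
tcp_rot: [3.141, -0.0, 0.405]
ft_force: [-0.2, 0.4, -0.1]
opening: 0.004
grip_force: 0.0
```

Call:
{"fn": "drive_tool", "kwargs": {
  "rows": [
    [[0,0,0,0,0,0.0556,0],[0,0,0,0,0,0.0556,0],[0,0,0,0,0,0,0],[0,0,0,0,0,0,0]]
  ]
}}

```text
t: 27.9
eef_pos: [374.5, -234.2, 317.1]
tcp_rot: [3.142, 0.0, 0.065]
ft_force: [-0.4, -0.6, 0.4]
opening: 0.005
grip_force: 0.0
```

Call:
{"fn": "drive_tool", "kwargs": {
  "rows": [
    [[0.134,0.0715,0,0,0,0,0],[0.134,0.0715,0,0,0,0,0],[0.134,0.0715,0,0,0,0,0],[0,0,0.12,0,0,0,0],[0,0,0.12,0,0,0,0]]
  ]
}}

```text
t: 28.52
eef_pos: [478.3, -281.7, 256.1]
tcp_rot: [3.141, -0.0, 0.065]
ft_force: [-0.2, -0.0, -0.0]
opening: 0.004
grip_force: 0.0
```

Call:
{"fn": "drive_tool", "kwargs": {
  "rows": [
    [[0,0,0.06,0,0,0,0],[0,0,0.06,0,0,0,0],[0,0,0.05,0,0,0,0],[0,0,0.05,0,0,0,0],[0,0,0,0,0,0,0]]
  ]
}}

```text
t: 29.15
eef_pos: [477.9, -281.5, 201.4]
tcp_rot: [-3.141, 0.001, 0.062]
ft_force: [1.0, -0.0, 0.8]
opening: 0.006
grip_force: 0.0
```

```bash
python3 - <<'E'
from h import *
meas(["cover_bar"],n=2,smin=.4)
s=env.state();print(s["eef_pos"],s["tcp_rot"],s["ft_force"])
E
```

```text
('cover_bar', 'scene') 2 [ 455.6 -285.1  188.9] [0.4 0.3 1.7]
('cover_bar', 'scene') 1 [ 376.4 -289.6   47.4] [0. 0. 0.]
('cover_bar', 'top') 2 [ 458.8 -281.1  187.7] [0.6 0.8 0.5]
[ 478.15856703 -281.65776291  202.45344631] [ 3.14111390e+00 -4.67668289e-04  6.15395299e-02] [ 0.20603903 -1.08858094  0.19843252]
```

Call:
{"fn": "drive_tool", "kwargs": {
  "rows": [
    [[-0.08,0,0,0,0,0,0],[-0.08,0,0,0,0,0,0],[-0.08,0,0,0,0,0,0],[-0.08,0,0,0,0,0,0],[0,0,0,0,0,0,0]]
  ]
}}

```text
t: 30.18
eef_pos: [396.9, -286.6, 202.3]
tcp_rot: [-3.141, 0.001, 0.06]
ft_force: [0.0, -0.1, -0.1]
opening: 0.005
grip_force: 0.0
```

Call:
{"fn": "drive_tool", "kwargs": {
  "rows": [
    [[-0.054,0,0.026,0,0,0,0],[-0.054,0,0.026,0,0,0,0],[-0.045,0,0.04,0,0,0,0],[-0.045,0,0.04,0,0,0,0],[0,0,0,0,0,0,0]]
  ]
}}

```text
t: 30.8
eef_pos: [347.8, -289.3, 168.3]
tcp_rot: [-3.14, 0.002, 0.061]
ft_force: [-0.5, 0.3, 0.3]
opening: 0.003
grip_force: 0.0
```

```bash
python3 - <<'E'
from h import *
meas(["cover_bar"],n=2,smin=.4)
s=env.state();print(s["eef_pos"],s["tcp_rot"],s["ft_force"])
p=env.read_camera("scene");cv2.imwrite("pics/j.png",cv2.resize(p["color"][90:240,190:390],(600,450),interpolation=2))
E
```

```text
('cover_bar', 'scene') 2 [ 327.3 -293.4  154.5] [1.4 1.1 1.8]
[ 348.97562992 -289.53988981  169.27424142] [ 3.14129618e+00 -1.54505247e-04  6.17688843e-02] [-0.26701119  0.82791446  0.99344204]
```

View pics/j.png

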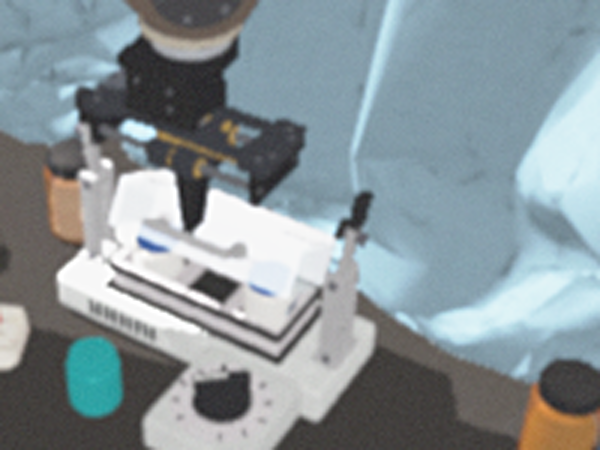

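Bar at about (200,240) in the crop, cover about 30° from shut. Now pressing it down from above.

Call:
{"fn": "drive_tool", "kwargs": {
  "rows": [
    [[0,0,-0.1,0,0,0,0],[-0.077,0,0,0,0,0,0],[-0.024,0,0.064,0,0,0,0],[-0.032,0,0.1,0,0,0,0],[-0.024,0,0.076,0,0,0,0]]
  ]
}}

```text
t: 31.88
eef_pos: [308.1, -291.6, 133.0]
tcp_rot: [-3.141, 0.001, 0.061]
ft_force: [-1.2, -0.7, 0.5]
opening: 0.005
grip_force: 0.6
```

Call:
{"fn": "drive_tool", "kwargs": {
  "rows": [
    [[-0.008,0,0.03,0,0,0,0],[0,0,0.008,0,0,0,0],[0,0,0,0,0,0,0]]
  ]
}}

```text
t: 32.25
eef_pos: [307.8, -292.3, 124.9]
tcp_rot: [3.141, -0.0, 0.061]
ft_force: [-0.3, -0.6, 0.4]
opening: 0.001
grip_force: 0.0
```

```bash
python3 - <<'E'
from h import *
meas(["cover_bar"],n=3,smin=.3)
s=env.state();print(s["eef_pos"],s["tcp_rot"],s["ft_force"],s["joints"])
E
```

```text
('cover_bar', 'scene') 3 [ 304.5 -293.7  102.9] [0.6 1.3 0.3]
('cover_bar', 'scene') 1 [ 378.4 -288.2    5.9] [0. 0. 0.]
[ 307.64797026 -292.11217076  124.66971101] [ 3.14145781e+00 -5.01567634e-05  6.14730025e-02] [0.30781911 0.2958365  0.04749101] [-9.15449552e-01  3.86248115e-01  2.15121317e+00 -5.96662551e-05
  6.03991543e-01  5.93922883e-01]
```

Call:
{"fn": "drive_tool", "kwargs": {
  "rows": [
    [[0,0,0.006,0,0,0,0],[0,0,0.006,0,0,0,0],[0,0,0,0,0,0,0]]
  ]
}}

```text
t: 33.22
eef_pos: [307.7, -292.3, 123.1]
tcp_rot: [3.14, -0.001, 0.062]
ft_force: [-4.6, 5.3, 31.4]
opening: -0.0
grip_force: 15.9
```

The bar reads 31 N upward, so the cover is shut against its stop. Next is the right clamp.

Call:
{"fn": "drive_tool", "kwargs": {
  "rows": [
    [[0,0,-0.17,0,0,0,0],[0,0,-0.18,0,0,0,0],[0,0,-0.18,0,0,0,0],[0,0,-0.18,0,0,0,0],[0.07,0.17,0,0,0,0,0]]
  ]
}}

```text
t: 33.85
eef_pos: [328.0, -333.2, 303.1]
tcp_rot: [3.136, -0.004, 0.063]
ft_force: [0.0, 0.1, -0.7]
opening: 0.005
grip_force: 0.0
```

Call:
{"fn": "drive_tool", "kwargs": {
  "rows": [
    [[0.07,0.17,0,0,0,0,0],[0.07,0.17,0,0,0,0,0],[0.07,0.17,0,0,0,0,0],[0,0,0,0,0,0,0],[0,0,0,0,0,0,0]]
  ]
}}

```text
t: 34.48
eef_pos: [387.6, -456.9, 298.6]
tcp_rot: [-3.141, 0.001, 0.061]
ft_force: [-0.7, -0.2, -0.8]
opening: 0.006
grip_force: 0.0
```

```bash
python3 - <<'E'
from h import *
meas(["cover_bar","clamp_left_tip","clamp_right_tip","dial_grip"],n=3,smin=.4)
s=env.state();print(s["eef_pos"],s["tcp_rot"],s["ft_force"])
E
```

```text
('cover_bar', 'scene') 3 [ 304.7 -294.6  101.7] [0.8 1.3 0.7]
('clamp_left_tip', 'scene') 3 [ 366.5 -153.9  232. ] [0.5 0.1 0.3]
('clamp_right_tip', 'scene') 3 [ 389.7 -434.3  231. ] [1.3 1.1 0.5]
('clamp_right_tip', 'scene') 1 [ 274.8 -376.6   69.5] [0. 0. 0.]
('dial_grip', 'scene') 3 [ 275.7 -379.8   71.1] [0.4 0.6 1.2]
('clamp_left_tip', 'top') 3 [ 368.1 -151.4  229.7] [1.  1.2 0.6]
('dial_grip', 'top') 2 [ 272.8 -374.    68.5] [1.  1.1 0.9]
[ 387.96261684 -457.46713808  299.15644968] [ 3.14150679e+00 -4.84658475e-05  6.15092516e-02] [-0.21526781 -0.02340794  0.30125612]
```

Call:
{"fn": "drive_tool", "kwargs": {
  "rows": [
    [[0,0.024,0,0,0,0,0],[0,0,0.15,0,0,0,0],[0,0,0.142,0,0,0,0],[0,0,0,0,0,0,0],[0,-0.094,0,0,0,0,0]]
  ]
}}

```text
t: 36.6
eef_pos: [387.2, -441.4, 227.1]
tcp_rot: [3.14, -0.001, 0.06]
ft_force: [0.5, -2.1, 1.9]
opening: 0.008
grip_force: 0.9
```

Call:
{"fn": "drive_tool", "kwargs": {
  "rows": [
    [[0,-0.104,0,0,0,0,0],[0,-0.094,0.04,0,0,0,0],[0,-0.074,0.075,0,0,0,0],[0,0,0,0,0,0,0]]
  ]
}}

```text
t: 37.1
eef_pos: [383.0, -371.8, 198.3]
tcp_rot: [3.141, -0.0, 0.062]
ft_force: [1.2, 0.7, -0.7]
opening: 0.007
grip_force: 0.0
```

```bash
python3 - <<'E'
from h import *
meas(["clamp_right_tip"],n=2,smin=.3)
s=env.state();print(s["eef_pos"],s["tcp_rot"],s["ft_force"])
p=env.read_camera("scene");cv2.imwrite("pics/k.png",cv2.resize(p["color"][90:240,190:390],(600,450),interpolation=2))
E
```

```text
('clamp_right_tip', 'scene') 2 [ 378.7 -338.9  190. ] [1.4 0.8 1.6]
[ 382.73260466 -372.59844157  197.67138728] [ 3.14117648e+00 -2.88666415e-04  6.10318428e-02] [ 0.36478753 -0.01422081  0.3260839 ]
```

View pics/k.png

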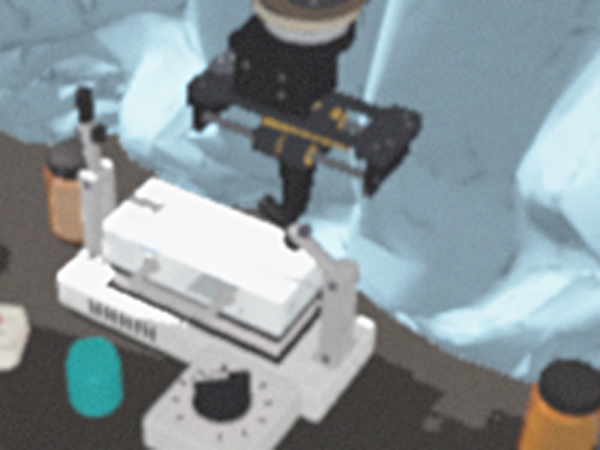

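The cover is shut and the right clamp arm is at about 30°, with its end at about (275,210). Pressing it down.

Call:
{"fn": "drive_tool", "kwargs": {
  "rows": [
    [[0,-0.036,0.069,0,0,0,0],[0,-0.014,0.051,0,0,0,0],[0,0,0.02,0,0,0,0],[0,0,0,0,0,0,0]]
  ]
}}

```text
t: 38.05
eef_pos: [381.9, -359.7, 162.2]
tcp_rot: [-3.141, 0.0, 0.061]
ft_force: [0.5, 0.5, 0.5]
opening: 0.003
grip_force: 0.0
```

Call:
{"fn": "drive_tool", "kwargs": {
  "rows": [
    [[0,0,0.006,0,0,0,0],[0,0,0,0,0,0,0]]
  ]
}}

```text
t: 38.3
eef_pos: [382.1, -360.0, 161.4]
tcp_rot: [3.141, -0.001, 0.061]
ft_force: [-0.1, -0.8, 3.6]
opening: 0.004
grip_force: 1.7
```

Call:
{"fn": "drive_tool", "kwargs": {
  "rows": [
    [[0,0,0.006,0,0,0,0],[0,0,0,0,0,0,0]]
  ]
}}

```text
t: 38.55
eef_pos: [382.1, -360.0, 161.0]
tcp_rot: [3.14, -0.001, 0.061]
ft_force: [-2.8, 3.7, 18.1]
opening: 0.008
grip_force: 8.7
```

Call:
{"fn": "drive_tool", "kwargs": {
  "rows": [
    [[0,0,0.006,0,0,0,0],[0,0,0,0,0,0,0]]
  ]
}}

```text
t: 38.8
eef_pos: [382.2, -360.0, 160.5]
tcp_rot: [3.139, -0.002, 0.062]
ft_force: [-5.9, 5.6, 29.8]
opening: 0.003
grip_force: 16.6
```

```bash
python3 - <<'E'
from h import *
meas(["clamp_right_tip"],n=2,smin=.3)
s=env.state();print(s["eef_pos"],s["ft_force"])
E
```

```text
('clamp_right_tip', 'scene') 2 [ 378.6 -328.2  136.3] [2.6 1.1 0.1]
[ 382.19177494 -360.04022015  160.52259053] [-5.79959798  5.96770157 30.48369526]
```

Call:
{"fn": "drive_tool", "kwargs": {
  "rows": [
    [[0,0,-0.16,0,0,0,0],[0,0,-0.2,0,0,0,0],[0,0,-0.2,0,0,0,0],[0,-0.16,0,0,0,0,0],[0,-0.2,0,0,0,0,0]]
  ]
}}

```text
t: 39.83
eef_pos: [376.2, -269.3, 298.3]
tcp_rot: [3.141, -0.001, 0.06]
ft_force: [1.3, 0.4, -0.7]
opening: 0.006
grip_force: 0.0
```

Call:
{"fn": "drive_tool", "kwargs": {
  "rows": [
    [[0,-0.2,0,0,0,0,0],[0,-0.2,0,0,0,0,0],[0,-0.2,0,0,0,0,0],[0,0,0,0,0,0,0]]
  ]
}}

```text
t: 40.33
eef_pos: [366.7, -117.9, 298.3]
tcp_rot: [3.141, -0.001, 0.065]
ft_force: [1.0, -0.0, 0.5]
opening: 0.004
grip_force: 0.0
```

```bash
python3 - <<'E'
from h import *
meas(["clamp_right_tip","clamp_left_tip","cover_bar"],n=2,smin=.4)
s=env.state();print(s["eef_pos"],s["tcp_rot"],s["joints"])
E
```

```text
('clamp_right_tip', 'scene') 2 [ 380.1 -324.9  135.8] [1.1 1.7 0.6]
('clamp_left_tip', 'scene') 1 [ 368.2 -153.1  233.7] [0. 0. 0.]
('cover_bar', 'scene') 2 [ 304.5 -293.4  102.3] [0.8 1.6 2.3]
('clamp_right_tip', 'top') 2 [ 377.6 -325.6  135.9] [0.7 0.7 0.8]
('cover_bar', 'top') 2 [ 306.8 -290.8  100.7] [1.7 0.4 0. ]
('clamp_left_tip', 'top') 1 [ 379.3 -289.    43.5] [0. 0. 0.]
[ 367.17757529 -120.14085842  297.85682073] [3.14154128e+00 9.16683717e-06 6.13956705e-02] [-4.87605489e-01  6.54152942e-02  1.99557481e+00 -5.50937621e-05
  1.08058357e+00  1.02182111e+00]
```

Call:
{"fn": "drive_tool", "kwargs": {
  "rows": [
    [[0,0,0.146,0,0,0,0],[0,0,0.142,0,0,0,0],[0,0,0,0,0,0,0],[0,0.096,0,0,0,0,0],[0,0.104,0,0,0,0,0]]
  ]
}}

```text
t: 41.75
eef_pos: [370.7, -170.6, 227.4]
tcp_rot: [3.141, -0.001, 0.062]
ft_force: [0.7, 2.9, -0.6]
opening: 0.004
grip_force: 0.9
```

Call:
{"fn": "drive_tool", "kwargs": {
  "rows": [
    [[0,0.094,0.04,0,0,0,0],[0,0.074,0.075,0,0,0,0],[0,0.036,0.069,0,0,0,0],[0,0.014,0.051,0,0,0,0],[0,0,0.02,0,0,0,0]]
  ]
}}

```text
t: 42.38
eef_pos: [373.9, -224.6, 162.3]
tcp_rot: [3.141, -0.0, 0.061]
ft_force: [0.1, -1.5, 1.1]
opening: 0.006
grip_force: 0.6
```

Call:
{"fn": "drive_tool", "kwargs": {
  "rows": [
    [[0,0,0.01,0,0,0,0],[0,0,0,0,0,0,0]]
  ]
}}

```text
t: 42.62
eef_pos: [373.9, -224.5, 161.1]
tcp_rot: [3.14, -0.001, 0.062]
ft_force: [-3.4, -0.5, 14.4]
opening: 0.004
grip_force: 7.2
```

```bash
python3 - <<'E'
from h import *
meas(["clamp_left_tip","clamp_right_tip"],n=2,smin=.3)
s=env.state();print(s["eef_pos"],s["ft_force"])
E
```

```text
('clamp_left_tip', 'scene') 2 [ 374.5 -257.8  134.8] [0.2 0.6 0.9]
('clamp_right_tip', 'scene') 2 [ 379.3 -324.3  138.7] [0.8 0.6 0.7]
('clamp_right_tip', 'top') 2 [ 375.6 -326.   135.6] [0.4 0.6 1.1]
[ 373.86507153 -224.4529699   161.07820357] [-4.53526272  0.3533045  14.0752484 ]
```

Call:
{"fn": "drive_tool", "kwargs": {
  "rows": [
    [[0,0,0.006,0,0,0,0],[0,0,0,0,0,0,0],[0,0,-0.15,0,0,0,0],[0,0,-0.2,0,0,0,0],[0,0,0,0,0,0,0.3]]
  ]
}}

```text
t: 43.85
eef_pos: [374.5, -224.6, 249.0]
tcp_rot: [3.137, -0.005, 0.062]
ft_force: [-0.6, 0.1, -1.5]
opening: 0.061
grip_force: 0.0
```

```bash
python3 - <<'E'
from h import *
s=env.state();print(s["eef_pos"])
out=[]
for n in("scene","top"):
    p=env.read_camera(n)
    # rectify plane z=79 around dial, shaker axes: 1 px = 0.25 mm, 100mm wide
    c=np.array([274.2,-377.5]);th=.061;X=np.array([np.cos(th),np.sin(th)]);Y=np.array([-np.sin(th),np.cos(th)])
    src=[];dst=[(0,0),(400,0),(400,400),(0,400)]
    for a,b in[(50,50),(50,-50),(-50,-50),(-50,50)]: src.append(pix(p,[*(c+a*X+b*Y),76 ]))
    out.append(cv2.warpPerspective(p["color"],cv2.getPerspectiveTransform(np.float32(src),np.float32(dst)),(400,400),flags=2))
cv2.imwrite("pics/l.png",np.hstack(out))
meas(["dial_grip"],n=3,smin=.3)
E
```

```text
[ 374.51739399 -224.64554788  248.95195141]
('dial_grip', 'scene') 3 [ 275.5 -378.2   70.2] [1.  1.1 2.3]
('dial_grip', 'top') 3 [ 275.7 -376.2   68.1] [1.4 2.2 0.8]
```

View pics/l.png

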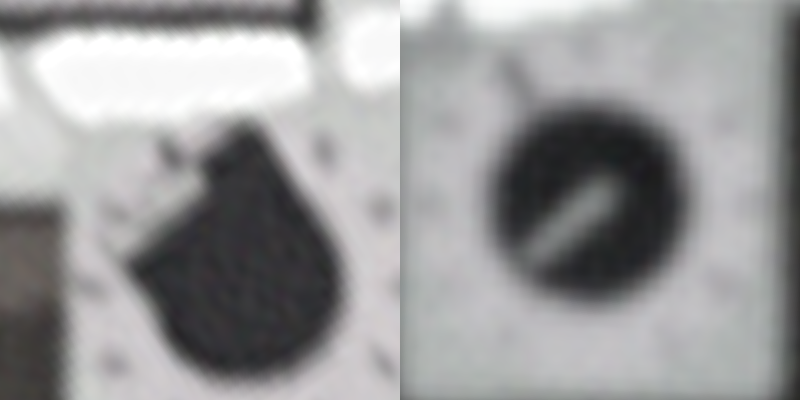

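The pointer's white line runs from about (620,185) to (525,260) in the rectified top view, so the dial is at roughly 0.38 rad. The long mark is at about (515,80). Refining the angle while I move above the dial.

```bash
python3 - <<'E'
from h import *
g=cv2.cvtColor(cv2.imread("pics/l.png")[:,400:],cv2.COLOR_BGR2GRAY)
m=np.zeros_like(g);cv2.circle(m,(192,202),78,255,-1)
k=(g>95)&(m>0);ys,xs=np.nonzero(k);w=g[k].astype(float)-90
P=np.c_[xs,ys];c=np.average(P,0,w);C=np.cov((P-c).T,aweights=w);e,v=np.linalg.eigh(C);d=v[:,1];print(len(xs),c,e,np.degrees(np.arctan2(-d[0],-d[1])))
E
```

```text
2761 [171.09488997 220.84917039] [ 47.27336026 653.39241686] 131.48289606145903
```

Call:
{"fn": "drive_tool", "kwargs": {
  "rows": [
    [[-0.109,0.146,0,0,0,0,0.4],[-0.109,0.146,0,0,0,0,0.4],[-0.109,0.146,0,0,0,0,0.4],[-0.109,0.146,0,0,0,0,0.4],[0,0,0,0,0,-0.055,0.4]]
  ]
}}

```text
t: 45.18
eef_pos: [272.4, -379.0, 245.5]
tcp_rot: [3.141, 0.0, 0.234]
ft_force: [0.1, -0.4, -0.0]
opening: 0.401
grip_force: 0.0
```

Call:
{"fn": "drive_tool", "kwargs": {
  "rows": [
    [[0,0,0,0,0,-0.055,0.4],[0,0,0,0,0,-0.055,0.4],[0,0,0,0,0,-0.055,0.4],[0,0,0,0,0,-0.055,0.4],[0,0,0,0,0,-0.055,0.4]]
  ]
}}

```text
t: 45.8
eef_pos: [273.8, -376.8, 245.6]
tcp_rot: [3.142, 0.0, 1.104]
ft_force: [-0.4, -0.2, 0.5]
opening: 0.4
grip_force: 0.0
```

Call:
{"fn": "drive_tool", "kwargs": {
  "rows": [
    [[0,0,0,0,0,-0.055,0.4],[0,0,0,0,0,-0.055,0.4],[0,0,0,0,0,-0.055,0.4],[0,0,0,0,0,-0.055,0.4],[0,0,0,0,0,-0.055,0.4]]
  ]
}}

```text
t: 46.42
eef_pos: [273.8, -376.8, 245.6]
tcp_rot: [3.142, 0.0, 1.968]
ft_force: [1.2, 0.7, -0.2]
opening: 0.397
grip_force: 0.0
```

Call:
{"fn": "drive_tool", "kwargs": {
  "rows": [
    [[0,0,0,0,0,-0.05,0.4],[0,0,0,0,0,0,0.4],[0,0,0,0,0,0,0.4]]
  ]
}}

```text
t: 46.8
eef_pos: [273.8, -376.8, 245.6]
tcp_rot: [-3.142, 0.0, 2.116]
ft_force: [-0.1, -0.8, -0.6]
opening: 0.396
grip_force: 0.0
```

Call:
{"fn": "drive_tool", "kwargs": {
  "rows": [
    [[0,0,0,0,0,-0.038,0.4],[0,0,0,0,0,-0.0385,0.4],[-0.003,0.003,0.2,0,0,0,0.4],[0,0,0.2,0,0,0,0.4],[0,0,0.12,0,0,0,0.4]]
  ]
}}

```text
t: 47.42
eef_pos: [274.6, -376.3, 113.8]
tcp_rot: [3.141, -0.002, 2.357]
ft_force: [0.2, -1.2, 1.1]
opening: 0.398
grip_force: 0.0
```

Call:
{"fn": "drive_tool", "kwargs": {
  "rows": [
    [[0,0,0.08,0,0,0,0.4],[0,0,0.05,0,0,0,0.4],[0,0,0.028,0,0,0,0.4],[0,0,0,0,0,0,0.4]]
  ]
}}

```text
t: 47.92
eef_pos: [274.9, -376.9, 76.2]
tcp_rot: [-3.142, 0.0, 2.359]
ft_force: [0.6, 0.3, 0.2]
opening: 0.4
grip_force: 0.0
```

```bash
python3 - <<'E'
from h import *
s=env.state();print(s["eef_pos"],s["tcp_rot"],s["ft_force"])
p=env.read_camera("scene");u,v=map(int,pix(p,[274,-377,70]));cv2.imwrite("pics/m.png",cv2.resize(p["color"][v-45:v+35,u-55:u+55],(770,560),interpolation=2))
E
```

```text
[ 274.90096158 -376.89428592   76.19589942] [-3.14156794e+00  5.56136835e-05  2.35904647e+00] [0.63747428 0.29493752 0.17578384]
```

View pics/m.png

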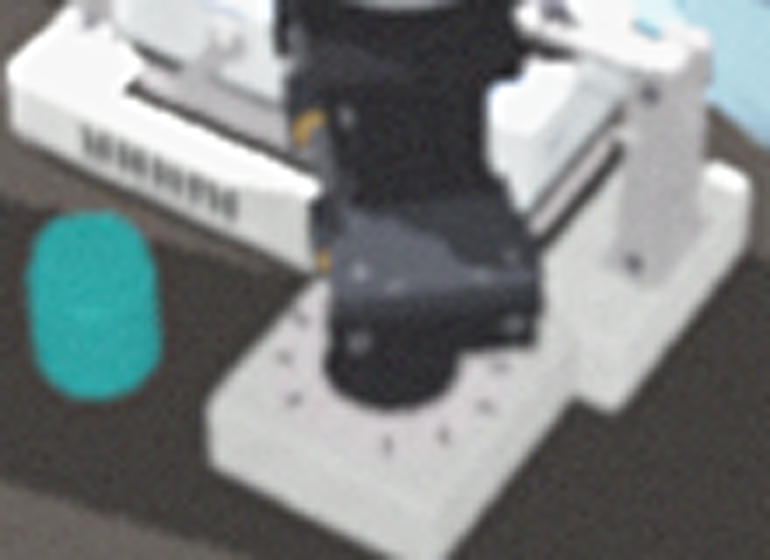

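The gripper straddles the dial at about (395,380), with no contact yet. Closing on the bar.

Call:
{"fn": "drive_tool", "kwargs": {
  "rows": [
    [[0,0,0,0,0,0,0],[0,0,0,0,0,0,0],[0,0,0,0,0,0,0],[0,0,0,0,0,0,0],[0,0,0,0,0,0,0]]
  ]
}}

```text
t: 48.6
eef_pos: [274.9, -377.0, 76.4]
tcp_rot: [-3.141, 0.0, 2.359]
ft_force: [-1.8, -0.1, 5.4]
opening: 0.125
grip_force: 30.0
```

Call:
{"fn": "drive_tool", "kwargs": {
  "rows": [
    [[0,0,0,0,0,0.05,0],[0,0,0,0,0,0.05,0],[0,0,0,0,0,0.05,0],[0,0,0,0,0,0.05,0],[0,0,0,0,0,0,0]]
  ]
}}

```text
t: 49.22
eef_pos: [274.1, -377.4, 76.4]
tcp_rot: [-3.141, 0.001, 1.729]
ft_force: [-11.1, -4.9, 5.5]
opening: 0.126
grip_force: 30.0
```

Call:
{"fn": "drive_tool", "kwargs": {
  "rows": [
    [[0,0,0,0,0,0.055,0],[0,0,0,0,0,0.055,0],[0,0,0,0,0,0.055,0],[0,0,0,0,0,0.055,0],[0,0,0,0,0,0.055,0]]
  ]
}}

```text
t: 49.85
eef_pos: [273.0, -377.0, 76.3]
tcp_rot: [-3.139, 0.001, 0.863]
ft_force: [-24.3, -6.4, 9.8]
opening: 0.122
grip_force: 30.0
```

Call:
{"fn": "drive_tool", "kwargs": {
  "rows": [
    [[0,0,0,0,0,0.05,0],[0,0,0,0,0,0.04,0],[0,0,0,0,0,0,0],[0,0,0,0,0,0,0]]
  ]
}}

```text
t: 50.35
eef_pos: [272.7, -376.7, 76.3]
tcp_rot: [-3.139, 0.002, 0.585]
ft_force: [-24.4, -5.1, 10.5]
opening: 0.123
grip_force: 30.0
```

Yaw is on target. Releasing, lifting and checking the result.

Call:
{"fn": "drive_tool", "kwargs": {
  "rows": [
    [[0,0,0,0,0,0,0.4],[0,0,0,0,0,0,0.4],[0,0,0,0,0,0,0.4],[0,0,-0.05,0,0,0,0.4],[0,0,-0.15,0,0,0,0.4]]
  ]
}}

```text
t: 50.98
eef_pos: [274.6, -376.3, 126.3]
tcp_rot: [-3.139, -0.0, 0.585]
ft_force: [0.5, 0.2, 0.0]
opening: 0.398
grip_force: 0.0
```

Call:
{"fn": "drive_tool", "kwargs": {
  "rows": [
    [[0,0,-0.2,0,0,0,0.4],[0,0,-0.2,0,0,0,0.4],[0,0.24,0,0,0,0,0.4],[0,0.24,0,0,0,0,0.4],[0,0.24,0,0,0,0,0.4]]
  ]
}}

```text
t: 51.6
eef_pos: [375.2, -528.2, 227.6]
tcp_rot: [3.14, 0.0, 0.585]
ft_force: [-0.2, -0.2, -0.3]
opening: 0.398
grip_force: 0.0
```

```bash
python3 - <<'E'
from h import *
s=env.state();print(s["eef_pos"])
out=[];c=np.array([274.2,-377.]);th=.06;X=np.array([np.cos(th),np.sin(th)]);Y=np.array([-np.sin(th),np.cos(th)])
for n in("scene","top"):
    p=env.read_camera(n)
    src=[pix(p,[*(c+a*X+b*Y),76]) for a,b in[(50,50),(50,-50),(-50,-50),(-50,50)]]
    H=cv2.getPerspectiveTransform(np.float32(src),np.float32([(0,0),(400,0),(400,400),(0,400)]))
    out.append(cv2.warpPerspective(p["color"],H,(400,400),flags=2))
    if n=="scene": u=cv2.resize(p["color"][100:220,200:330],(325,300),interpolation=2)
cv2.imwrite("pics/n.png",np.hstack([cv2.resize(o,(235,300)) if 0 else cv2.resize(o,(235,235)) for o in out]+[cv2.resize(u,(255,235))]))
g=cv2.cvtColor(out[1],cv2.COLOR_BGR2GRAY);m=np.zeros_like(g);cv2.circle(m,(192,202),78,255,-1)
k=(g>95)&(m>0);ys,xs=np.nonzero(k);w=g[k]-90.;P=np.c_[xs,ys];C=np.cov(P.T,aweights=w);e,v=np.linalg.eigh(C);d=v[:,1];print(len(xs),e,np.degrees(np.arctan2(-d[0],-d[1])))
meas(["clamp_right_tip","clamp_left_tip","cover_bar","jar_1"],n=3,smin=.4)
E
```

```text
[ 375.23440503 -528.18859614  227.60516129]Traceback (most recent call last):
  File "<stdin>", line 12, in <module>
    avg, w_sum = average(X, axis=1, weights=w, returned=True)
                 ~~~~~~~^^^^^^^^^^^^^^^^^^^^^^^^^^^^^^^^^^^^^
    raise ZeroDivisionError(
        "Weights sum to zero, can't be normalized")
ZeroDivisionError: Weights sum to zero, can't be normalized
```

View pics/n.png

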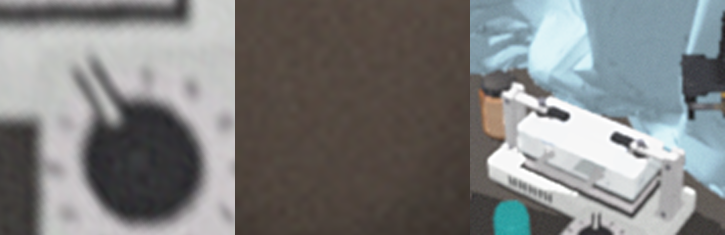

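Call:
{"fn": "drive_tool", "kwargs": {
  "rows": [
    [[0.111,-0.168,-0.05,0,0,0,0.4],[0.111,-0.168,-0.05,0,0,0,0.4],[0.111,-0.168,0,0,0,0,0.4],[0.111,-0.168,0,0,0,0,0.4],[0.111,-0.168,0,0,0,0,0.4]]
  ]
}}

```text
t: 52.32
eef_pos: [373.2, -273.0, 251.9]
tcp_rot: [3.141, -0.0, 0.584]
ft_force: [0.6, -0.2, 0.4]
opening: 0.394
grip_force: 0.0
```

Call:
{"fn": "drive_tool", "kwargs": {
  "rows": [
    [[0.111,-0.168,0,0,0,0,0.4],[0,0,0,0,0,0,0.4],[0,0,0,0,0,0,0.4]]
  ]
}}

```text
t: 52.7
eef_pos: [374.0, -225.0, 251.8]
tcp_rot: [3.14, -0.0, 0.585]
ft_force: [-0.0, -0.5, 0.8]
opening: 0.401
grip_force: 0.0
```

```bash
python3 - <<'E'
from h import *
s=env.state();print(s["eef_pos"])
c=np.array([274.2,-377.5]);th=.061;X=np.array([np.cos(th),np.sin(th)]);Y=np.array([-np.sin(th),np.cos(th)])
p=env.read_camera("top")
src=[pix(p,[*(c+a*X+b*Y),76]) for a,b in[(50,50),(50,-50),(-50,-50),(-50,50)]]
H=cv2.getPerspectiveTransform(np.float32(src),np.float32([(0,0),(400,0),(400,400),(0,400)]))
o=cv2.warpPerspective(p["color"],H,(400,400),flags=2);cv2.imwrite("pics/o.png",o)
g=cv2.cvtColor(o,cv2.COLOR_BGR2GRAY);m=np.zeros_like(g);cv2.circle(m,(192,202),78,255,-1)
k=(g>95)&(m>0);ys,xs=np.nonzero(k);w=g[k]-90.;P=np.c_[xs,ys]
if len(xs)>50:
    C=np.cov(P.T,aweights=w);e,v=np.linalg.eigh(C);d=v[:,1];d=d if d[1]<0 else -d;print(len(xs),e,np.degrees(np.arctan2(-d[0],-d[1])))
meas(["clamp_right_tip","clamp_left_tip","cover_bar","jar_1"],n=3,smin=.4)
E
```

```text
[ 373.97455915 -225.02084586  251.82220371]
2674 [ 49.52442445 638.97422386] 29.461011995038735
('clamp_right_tip', 'scene') 3 [ 378.4 -326.7  137.7] [1.  1.2 0.7]
('clamp_right_tip', 'scene') 1 [ 426.1 -623.3    1.2] [0. 0. 0.]
('clamp_left_tip', 'scene') 3 [ 372.4 -257.7  137.2] [0.9 1.7 0.6]
('cover_bar', 'scene') 3 [ 305.8 -293.6   99.9] [0.5 0.7 1.3]
('jar_1', 'scene') 3 [ 243.6 -256.6    1. ] [0.5 0.3 0.7]
('clamp_right_tip', 'top') 3 [ 377.6 -328.6  136.7] [1.  0.7 0.6]
('cover_bar', 'top') 3 [ 304.7 -290.3  100. ] [0.7 1.2 1.8]
('jar_1', 'top') 3 [ 244.5 -256.9   -2.5] [1.6 1.5 1.4]
```

View pics/o.png

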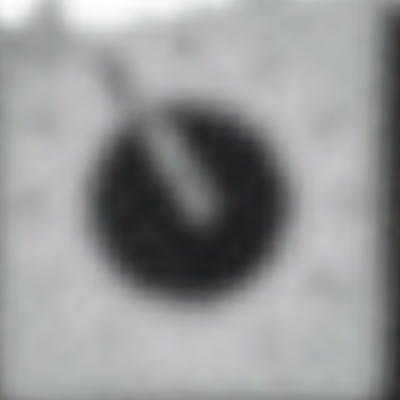

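The pointer, from about (205,210) to (150,120), lines up with the long mark at about (110,70): 29.5° against a target of 30°. The cover and both clamps read shut and level.

```bash
python3 -c "
from cell import env
print(env.job_done())"
```

```text
the job is handed in; nothing more can be done
None
```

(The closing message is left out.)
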